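# Pack cheese wedges head to tail on a griddle and slide it onto the heat

### The arm

A 6-joint arm with a two-finger parallel gripper is mounted at the origin on a cart in front of the work surface, level with it; the furniture and walls round the work are solid. World frame = base frame: x ahead of the robot, y to its left, z up, the work surface at z = 0. Lengths are in m, angles in degrees, forces in N, time in s.
With the tool pointing down it reaches from about 0.4 to 0.825 m from the base axis. Payload 7 kg.
Tool frame: the origin (TCP) lies at the very end of the fingers, on their centre line; the grasp point (between the pads) lies 19 mm behind it (r.grip_depth is the distance from the TCP to the grasp point, in m); z points along the fingers, y is the line along which they close (so a half turn about z gives the same grasp; the last joint's range is limited). The gripper opens to 88 mm and grips with 3 to 60 N. Pads are 19 mm wide; open, the fingers measure 130 mm over their backs; the gripper's body (78 mm by 193 mm) begins 47 mm behind the grasp point.
Start: joints at [92.882, 20.546, 0.682, 0, -70.136, -16.507], TCP at [0.159, 0.656, 0.227] pointing down, gripper open.
Joint ranges: [-176.03, 176.03], [-82.01, 121.73], [-58.28, 71.71], [-173.87, 95.51], [-174.79, -0.11], [-173.66, 173.66]. Speed limits (degrees/s): [136.94, 136.94, 172.46, 180, 180, 180].

### API

Orientations are given as [roll, pitch, yaw] about the fixed x, y, z axes, in that order (R = Rz(yaw) Ry(pitch) Rx(roll)).
In Python, from plant import r gives the robot as it stands.
- The arm moves only by the tool play_rows, never from a script. Its argument "rows" is a list that holds one entry, the list of rows, each a list of 5 numbers: the closure, from 0 (fully open) to 1 (shut), then the shift along the tool's x, y, z each as a share of 0.5 m, from -1 to 1, then the turn about the tool's z as a share of 1.5 rad, from -1 to 1. A call has exactly 8 rows; each row is the pose to reach, as a shift and turn from the pose commanded when the call began, along the tool's axes at that moment; what a row does not reach only later rows make up. A row lasts 1/12 s, in which the tool goes at most 41.7 mm and 7.16 degrees, less where a joint would pass 70% of its speed; a pose out of reach is approached as far as the arm can. A call with a number of a shift or a turn outside -1 to 1 is refused whole. A call with a gripper value outside its range is refused whole. The fingers move at their own pace and stop on an object; "squeeze" is the grip in N (left out, the last holds). Time passes only in rows, so rows that repeat a pose let the fingers close, or fill a call up. It gives the time, the measured TCP pose, the force, the opening and the grip force at its end, in the units of the state.
- r.get_state(): the state, without advancing time (a new reading comes with each control period).
- r.capture(name): name is "scene" or "top" or "wrist"; returns the picture (480x640x3 uint8, red, green, blue); there is no depth.
- r.camera_info(name): a dict with "fovy" (degrees; the focal length in pixels is half the picture's height over the tangent of half this angle, whatever the lens; pixels are square), "cx", "cy" (the principal point, pixels), "pose" (4x4, takes a point from camera to world coordinates). Camera axes: x right, y down, z forward; pixel columns grow to the right and rows downward; lengths in m; the calibration is good to about 2 mm. A picture is of the moment at which its call begins: read the wrist's pose just before it. camera_info takes no time and is no camera call; for the wrist camera it gives the pose at the moment of the call.
- r.close_job(): hands the job in; it is judged then, once.
The state is a dict: "time_s": time; "joints": joint angles; "qd": joint speeds; "joint_torque": joint torques, N m; "tcp_pos": TCP position; "eef_rot": TCP orientation; "contact_force": force on the tool from outside, world axes, zero at the start; "moment": the same for the moment, N m; "gripper_width": finger opening in m; "gripper_force": force on a finger pad.
Only numpy, scipy, OpenCV 4.12 (cv2) and the standard library are available. Lean on these libraries where they do the work, as an engineer would, in place of code of your own. Each camera call takes 0.05 s, during which the arm holds its last target. There are 200 camera calls.

### The job

Take all the cheese wedges from the chopping board and stand them on the griddle while it waits on the resting place, in one tight row across it from the end away from the handle: the first with its straight side against that end and its rind to the left, the next turned the other way with its rind to the right, and so on in turn, so that sloping sides meet and straight sides meet and they close up head to tail without gaps. Then slide the griddle sideways, without lifting it, so that it sits squarely in the red outline of the cooking zone with the row still tight, let go, and turn that zone's knob all the way up, leaving the other knob off and the things standing round about alone.

Things in the scene. Friction and masses are not known exactly. Their poses are not given: they have to be found in the camera images.
- hob: Fixed tabletop hob, black glass, 312 x 392 x 34 mm (x, y, z); origin: centre of its underside; x points away from the robot, y left. Flat printed outlines 200 mm (x) x 100 mm (y) mark the cool resting place (white, left) and the cooking zone (double red line, middle); at the right a strip with two knobs.
- zone_rest (a point): Centre of the white outline of the resting place, on the glass (34 mm above the worktop).
- zone_cook (a point): Centre of the red outline of the cooking zone, on the glass (34 mm above the worktop), 160 mm to the right of the resting place along the hob's y axis.
- knob_cook (a joint): Knob of the cooking zone (red dots), nearer the robot, upright axis. 0 at its counter-clockwise stop (low), 1.4 rad at its clockwise stop (full); grows clockwise seen from above; stays where left; light (0.03 N m).
- knob_cook_grip (a point): On that knob's axis, 37 mm above the glass, where to grip its bar: 36 mm long, 14 mm wide, top 7 mm above this point, foot 23 mm below. At 0 the bar lies along the hob's x, its white pointer towards the robot; it turns clockwise by the joint's reading.
- knob_rest (a joint): Knob of the resting place (white dots), alike, 125 mm farther from the robot than the cooking-zone knob along the hob's x axis; it is off (0) and is to stay so.
- griddle: Loose enamelled flat griddle, 0.75 kg, teal rim, black floor: outside 184 (its x) x 79 mm, inside 174 x 69; floor 5 mm thick, rim 10 mm above the floor. Origin: centre of its underside; +x points to the far end (small lug), -x to the handle, towards the robot. Stands and slides on the glass, its x nearly along the hob's x.
- griddle_handle (a point): Middle of the griddle's stub handle, 127 mm from its origin along -x, 18.5 mm above the glass: a bar 14 mm wide (y), 15 mm high, 62 mm long (x), its underside 11 mm above the glass.
- wedge_1: Loose cheese half-wedge, 75 g, on the 15 mm thick chopping board (None if absent; 4 to 6 are present): 62 mm long (x), 40 high, 40 wide (y) at the brown rind end, 14 at the blunt tip. Straight side at y = -10 mm; sloping side at y = +30 at the rind, +4 at the tip. Origin: lower edge of the rind face; x points out of the rind (middle at x = -31 mm), z up. Grip it by its parallel end faces.
- wedge_2: A wedge like wedge_1.
- wedge_3: A wedge like wedge_1.
- wedge_4: A wedge like wedge_1.
- wedge_5: A wedge like wedge_1.
- wedge_6: A wedge like wedge_1.
- slot_1 (a point): On the griddle's floor: where the origin of wedge 1 of the row, from the far end, belongs, rind to the left (griddle x = 76.5 mm, y = 31 mm; 1 mm of play per wedge is allowed for).
- slot_2 (a point): On the griddle's floor: where the origin of wedge 2 of the row, from the far end, belongs, rind to the right (griddle x = 41.5 mm, y = -31 mm; 1 mm of play per wedge is allowed for).
- slot_3 (a point): On the griddle's floor: where the origin of wedge 3 of the row, from the far end, belongs, rind to the left (griddle x = 20.5 mm, y = 31 mm; 1 mm of play per wedge is allowed for).
- slot_4 (a point): On the griddle's floor: where the origin of wedge 4 of the row, from the far end, belongs, rind to the right (griddle x = -14.5 mm, y = -31 mm; 1 mm of play per wedge is allowed for).
- slot_5 (a point): On the griddle's floor: where the origin of wedge 5 of the row, from the far end, belongs, rind to the left (griddle x = -35.5 mm, y = 31 mm; 1 mm of play per wedge is allowed for).
- slot_6 (a point): On the griddle's floor: where the origin of wedge 6 of the row, from the far end, belongs, rind to the right (griddle x = -70.5 mm, y = -31 mm; 1 mm of play per wedge is allowed for).
- pepper_mill: Bystander: wooden pepper mill, 58 mm across, 170 mm high, behind the board; origin under its centre. Leave it alone.
- salt_shaker: Bystander: glass salt shaker, 44 mm across, 90 mm high, behind the board. Leave it alone.
- timer: Bystander: round white kitchen timer, 67 mm across, 56 mm high, right of the hob. Leave it alone.
There are look-alikes about, which are no part of the job. Leave any blue look-alike of the wedge_1 alone.

How it is judged (in metres and radians):
On the way, in this order (a step that is already met when the one before it is completed fails the run):
1. all wedges present are packed on the griddle, head to tail from the far end, while the griddle is on the resting place ((distance between wedge_1 and slot_1 below 0.009 m or distance between wedge_1 and slot_2 below 0.009 m or distance between wedge_1 and slot_3 below 0.009 m or distance between wedge_1 and slot_4 below 0.009 m or distance between wedge_1 and slot_5 below 0.009 m or distance between wedge_1 and slot_6 below 0.009 m) and (distance between wedge_2 and slot_1 below 0.009 m or distance between wedge_2 and slot_2 below 0.009 m or distance between wedge_2 and slot_3 below 0.009 m or distance between wedge_2 and slot_4 below 0.009 m or distance between wedge_2 and slot_5 below 0.009 m or distance between wedge_2 and slot_6 below 0.009 m) and (distance between wedge_3 and slot_1 below 0.009 m or distance between wedge_3 and slot_2 below 0.009 m or distance between wedge_3 and slot_3 below 0.009 m or distance between wedge_3 and slot_4 below 0.009 m or distance between wedge_3 and slot_5 below 0.009 m or distance between wedge_3 and slot_6 below 0.009 m) and (distance between wedge_4 and slot_1 below 0.009 m or distance between wedge_4 and slot_2 below 0.009 m or distance between wedge_4 and slot_3 below 0.009 m or distance between wedge_4 and slot_4 below 0.009 m or distance between wedge_4 and slot_5 below 0.009 m or distance between wedge_4 and slot_6 below 0.009 m) and (distance between wedge_5 and slot_1 below 0.009 m or distance between wedge_5 and slot_2 below 0.009 m or distance between wedge_5 and slot_3 below 0.009 m or distance between wedge_5 and slot_4 below 0.009 m or distance between wedge_5 and slot_5 below 0.009 m or distance between wedge_5 and slot_6 below 0.009 m) and (distance between wedge_6 and slot_1 below 0.009 m or distance between wedge_6 and slot_2 below 0.009 m or distance between wedge_6 and slot_3 below 0.009 m or distance between wedge_6 and slot_4 below 0.009 m or distance between wedge_6 and slot_5 below 0.009 m or distance between wedge_6 and slot_6 below 0.009 m) and distance between any of wedge_1, wedge_2, wedge_3, wedge_4, wedge_5, wedge_6 and slot_1 below 0.009 m and distance between any of wedge_1, wedge_2, wedge_3, wedge_4, wedge_5, wedge_6 and slot_2 below 0.009 m and distance between any of wedge_1, wedge_2, wedge_3, wedge_4, wedge_5, wedge_6 and slot_3 below 0.009 m and distance between any of wedge_1, wedge_2, wedge_3, wedge_4, wedge_5, wedge_6 and slot_4 below 0.009 m and (not (distance between any of wedge_1, wedge_2, wedge_3, wedge_4, wedge_5, wedge_6 and slot_6 below 0.009 m) or distance between any of wedge_1, wedge_2, wedge_3, wedge_4, wedge_5, wedge_6 and slot_5 below 0.009 m) and angle between each of wedge_1, wedge_2, wedge_3, wedge_4, wedge_5, wedge_6's own z axis and vertical below 0.12 rad and angle between the x axis of each of wedge_1, wedge_2, wedge_3, wedge_4, wedge_5, wedge_6 and the y axis of griddle, either way round below 0.15 rad and horizontal distance between griddle and zone_rest below 0.05 m), for 0.2 s.
2. the griddle has been slid into the outline of the cooking zone (horizontal distance between griddle and zone_cook below 0.015 m and angle between the x axis of griddle and the x axis of hob, either way round below 0.12 rad), for 0.3 s.
3. the cooking-zone knob is turned fully up (value of joint knob_cook above 1.25 rad), for 0.2 s.
At the end, for the whole second after the job is handed in: Every wedge stands upright with its rind edge within 9 mm of a slot point and crosswise within 0.15 rad; slots filled from slot_1 on without holes. Griddle within 15 mm and 0.12 rad of the red outline. Cooking knob over 1.25 rad (stop 1.4), the other under 0.15. All at rest (all of step 2 and (distance between wedge_1 and slot_1 below 0.009 m or distance between wedge_1 and slot_2 below 0.009 m or distance between wedge_1 and slot_3 below 0.009 m or distance between wedge_1 and slot_4 below 0.009 m or distance between wedge_1 and slot_5 below 0.009 m or distance between wedge_1 and slot_6 below 0.009 m) and (distance between wedge_2 and slot_1 below 0.009 m or distance between wedge_2 and slot_2 below 0.009 m or distance between wedge_2 and slot_3 below 0.009 m or distance between wedge_2 and slot_4 below 0.009 m or distance between wedge_2 and slot_5 below 0.009 m or distance between wedge_2 and slot_6 below 0.009 m) and (distance between wedge_3 and slot_1 below 0.009 m or distance between wedge_3 and slot_2 below 0.009 m or distance between wedge_3 and slot_3 below 0.009 m or distance between wedge_3 and slot_4 below 0.009 m or distance between wedge_3 and slot_5 below 0.009 m or distance between wedge_3 and slot_6 below 0.009 m) and (distance between wedge_4 and slot_1 below 0.009 m or distance between wedge_4 and slot_2 below 0.009 m or distance between wedge_4 and slot_3 below 0.009 m or distance between wedge_4 and slot_4 below 0.009 m or distance between wedge_4 and slot_5 below 0.009 m or distance between wedge_4 and slot_6 below 0.009 m) and (distance between wedge_5 and slot_1 below 0.009 m or distance between wedge_5 and slot_2 below 0.009 m or distance between wedge_5 and slot_3 below 0.009 m or distance between wedge_5 and slot_4 below 0.009 m or distance between wedge_5 and slot_5 below 0.009 m or distance between wedge_5 and slot_6 below 0.009 m) and (distance between wedge_6 and slot_1 below 0.009 m or distance between wedge_6 and slot_2 below 0.009 m or distance between wedge_6 and slot_3 below 0.009 m or distance between wedge_6 and slot_4 below 0.009 m or distance between wedge_6 and slot_5 below 0.009 m or distance between wedge_6 and slot_6 below 0.009 m) and distance between any of wedge_1, wedge_2, wedge_3, wedge_4, wedge_5, wedge_6 and slot_1 below 0.009 m and distance between any of wedge_1, wedge_2, wedge_3, wedge_4, wedge_5, wedge_6 and slot_2 below 0.009 m and distance between any of wedge_1, wedge_2, wedge_3, wedge_4, wedge_5, wedge_6 and slot_3 below 0.009 m and distance between any of wedge_1, wedge_2, wedge_3, wedge_4, wedge_5, wedge_6 and slot_4 below 0.009 m and (not (distance between any of wedge_1, wedge_2, wedge_3, wedge_4, wedge_5, wedge_6 and slot_6 below 0.009 m) or distance between any of wedge_1, wedge_2, wedge_3, wedge_4, wedge_5, wedge_6 and slot_5 below 0.009 m) and angle between each of wedge_1, wedge_2, wedge_3, wedge_4, wedge_5, wedge_6's own z axis and vertical below 0.12 rad and angle between the x axis of each of wedge_1, wedge_2, wedge_3, wedge_4, wedge_5, wedge_6 and the y axis of griddle, either way round below 0.15 rad and value of joint knob_cook above 1.25 rad and value of joint knob_rest below 0.15 rad and linear speed of each of griddle, wedge_1, wedge_2, wedge_3, wedge_4, wedge_5, wedge_6 below 0.01 m/s); the robot touches nothing.
It fails at once if the griddle is lifted off the glass or tipped (z of griddle in the frame of zone_cook above 0.008 m or angle between griddle's own z axis and vertical above 0.1 rad).
It fails at once if the resting place's knob is turned on (value of joint knob_rest above 0.3 rad).
It fails at once if the pepper mill, salt shaker or timer is pushed away or knocked over (distance of any of pepper_mill, salt_shaker, timer from where it was at the start of the episode above 0.03 m or angle between any of pepper_mill, salt_shaker, timer's own z axis and vertical above 0.5 rad).
Of wedge_1, wedge_2, wedge_3, wedge_4, wedge_5, wedge_6 only 4 to 6 are there at a start; the rules pass over those that are not, and their reading is None.
At some moment in a run one of wedge_1, wedge_2, wedge_3, wedge_4, wedge_5, wedge_6 may be knocked a few centimetres aside while the robot is not near it.
Once in a run the grip may slacken for a moment while it holds something.
It also fails if it takes over 210 s, if anything falls off the work surface, if the arm or the gripper's body presses on something with over 40 N, if the wrist force passes 120 N, or if a joint passes its speed limit or range.

## Working session

There is one attempt and no reset: what is moved stays moved. The work goes in short steps, Python scripts to look and compute and a tool call to move; the robot and the scene stay as the last step left them, time stands still between calls to the robot, and variables do not carry over. Pictures are saved under pics/ and viewed, at most 14 in all, crops included, and the job is handed in when it is done.

Besides the shell and the picture viewer there is one more tool, called as name([rows], argument=value, ...), one row to a line, values as JSON. play_rows: Moves the arm, as the interface text tells. Its arguments: {"type":"object","properties":{"rows":{"type":"array","items":{"type":"array","items":{"type":"array","items":{"type":"number"}}}},"squeeze":{"type":"number"}},"required":["rows"]}

```bash
ls; mkdir -p pics
python3 - <<'E'
from plant import r
import cv2
s=r.get_state();print({k:s[k] for k in('time_s','tcp_pos','eef_rot','gripper_width','joints')})
for n in('top','scene'):
    i=r.camera_info(n);print(n,i)
    cv2.imwrite(f'pics/{n}0.png',r.capture(n)[:,:,::-1])
print(r.camera_info('wrist'))
E
```

```text
pics
{'time_s': 0.0, 'tcp_pos': array([0.15891841, 0.65551225, 0.22562685]), 'eef_rot': array([ 1.79904904e+02, -7.86167769e-03, -1.36330255e+01]), 'gripper_width': 0.08747930631306222, 'joints': array([ 9.28815865e+01,  2.05905168e+01,  6.33207542e-01, -2.07279708e-02,
       -7.01361000e+01, -1.65075595e+01])}
top {'fovy': 46.75872944685465, 'cx': 313.47512955587746, 'cy': 246.94964899265423, 'pose': array([[-1.87749477e-02, -9.94836129e-01,  9.97425529e-02,
         3.62215208e-01],
       [-9.99775480e-01,  1.96605050e-02,  7.90282993e-03,
         1.54970423e-03],
       [-9.82300970e-03, -9.95717835e-02, -9.94981894e-01,
         1.55616781e+00],
       [ 0.00000000e+00,  0.00000000e+00,  0.00000000e+00,
         1.00000000e+00]])}
scene {'fovy': 49.72362903114628, 'cx': 322.8104269334706, 'cy': 238.48786049816945, 'pose': array([[ 0.62810914, -0.52774614,  0.57180672, -0.13591071],
       [-0.77810901, -0.42124355,  0.46594017, -0.53151423],
       [-0.00502824, -0.73758924, -0.67523095,  0.84897844],
       [ 0.        ,  0.        ,  0.        ,  1.        ]])}
{'fovy': 59.85284428044863, 'cx': 322.99668038824205, 'cy': 240.77547263524016, 'pose': array([[-0.23498355, -0.92612279, -0.29509205,  0.23839895],
       [-0.97199732,  0.22451215,  0.06939382,  0.63582883],
       [ 0.00198455,  0.30313509, -0.95294553,  0.3837659 ],
       [ 0.        ,  0.        ,  0.        ,  1.        ]])}
```

View pics/top0.png

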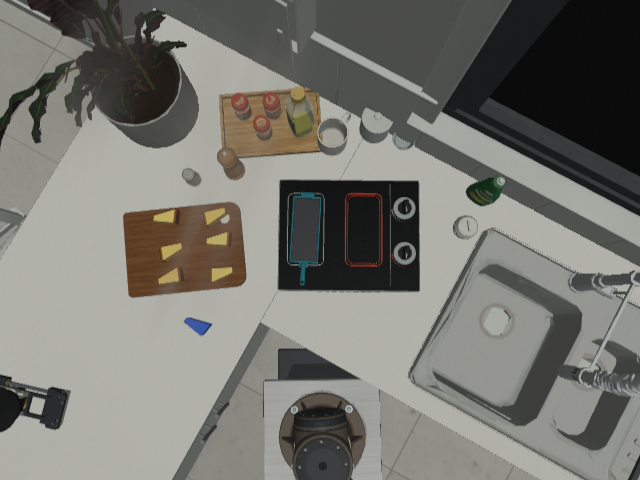

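View pics/scene0.png

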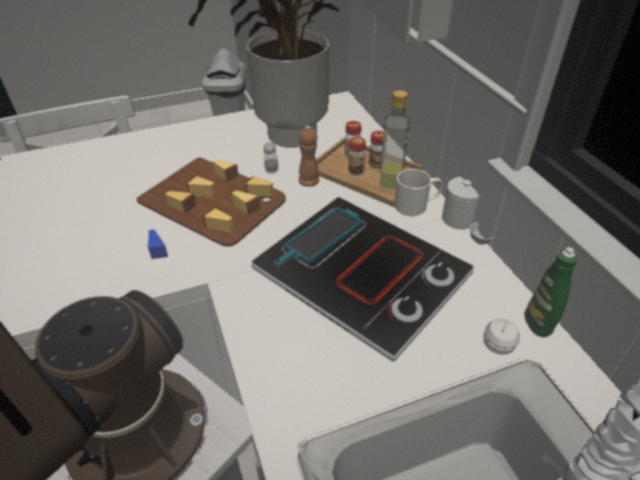

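```bash
cat > h.py <<'E'
from plant import r
import cv2, numpy as np
def ray(n,uv,z,info=None):
    i=info or r.camera_info(n); f=240/np.tan(np.radians(i['fovy']/2)); uv=np.atleast_2d(np.asarray(uv,float))
    d=np.c_[(uv-[i['cx'],i['cy']])/f,np.ones(len(uv))]@i['pose'][:3,:3].T; o=i['pose'][:3,3]
    return (o+d*((z-o[2])/d[:,2])[:,None])[:,:2]
def pix(p,info):
    f=240/np.tan(np.radians(info['fovy']/2)); P=np.atleast_2d(p); c=(P-info['pose'][:3,3])@info['pose'][:3,:3]
    return c[:,:2]/c[:,2:]*f+[info['cx'],info['cy']]
def plan(*wps):
    """wps: (x,y,z,yaw). prints the shift/turn shares per call for each, chained from the current pose"""
    s=r.get_state(); p=np.array(s['tcp_pos']); yaw=s['eef_rot'][2]
    for w in wps:
        a=np.radians(yaw); d=np.array(w[:3])-p
        t=[d[0]*np.cos(a)+d[1]*np.sin(a), d[0]*np.sin(a)-d[1]*np.cos(a), -d[2]]
        dy=w[3]-yaw; n=max(np.linalg.norm(d)/.0417,abs(dy)/7.16)
        print('shift',np.round(np.array(t)/.5,4),'turn',round(-np.radians(dy)/1.5,4),'rows>=%.1f'%n,'r=%.3f'%np.hypot(*w[:2]))
        p=np.array(w[:3]);yaw=w[3]
def st():
    s=r.get_state();print('t',round(s['time_s'],2),np.round(s['tcp_pos'],4),np.round(s['eef_rot'],2),'w',round(s['gripper_width'],4),'F',np.round(s['contact_force'],1),'gf',round(float(s['gripper_force']),1),'j',np.round(s['joints'],0))
E
python3 - <<'E'
from h import *
im=cv2.imread('pics/top0.png');hsv=cv2.cvtColor(im,cv2.COLOR_BGR2HSV)
m=cv2.inRange(hsv,(18,90,150),(35,255,255));m[:,260:]=0
i=r.camera_info('top')
for c in cv2.findContours(m,0,2)[0]:
    if cv2.contourArea(c)>30:
        M=cv2.moments(c);u=(M['m10']/M['m00'],M['m01']/M['m00']);print(np.round(u),cv2.contourArea(c),ray('top',u,.055,i).round(3))
print('board',ray('top',[[124,212],[242,203],[246,287],[128,297]],.015,i).round(3))
print('hob',ray('top',[[280,181],[419,181],[420,291],[279,291]],.034,i).round(3))
print('outl rest,cook', ray('top',[[306,229],[363,229],[404,254],[404,208],[303,273]],.034,i).round(3))
plan((.40,.33,.40,-13.6),(.40,.33,.40,0))
E
```

```text
[169. 277.] 150.0 [[0.439 0.405]]
[220. 272.] 157.0 [[0.449 0.268]]
[170. 250.] 158.0 [[0.513 0.405]]
[218. 239.] 153.5 [[0.54  0.273]]
[165. 216.] 151.0 [[0.605 0.419]]
[213. 214.] 154.5 [[0.608 0.286]]
board [[0.626 0.546]
 [0.645 0.213]
 [0.409 0.203]
 [0.387 0.531]]
hob [[ 0.702  0.104]
 [ 0.693 -0.284]
 [ 0.388 -0.275]
 [ 0.396  0.11 ]]
outl rest,cook [[ 0.565  0.033]
 [ 0.562 -0.124]
 [ 0.49  -0.235]
 [ 0.618 -0.239]
 [ 0.444  0.044]]
shift [ 0.622   0.5192 -0.3486] turn -0.0003 rows>=10.6 r=0.519
shift [ 0. -0. -0.] turn -0.1582 rows>=1.9 r=0.519
```

```bash
python3 -c "
from h import *
plan((.37,.43,.28,0),(.58,.2,.33,0))"
```

```text
shift [ 0.5166  0.339  -0.1086] turn -0.1586 rows>=7.5 r=0.567
shift [ 0.42  0.46 -0.1 ] turn -0.0 rows>=7.6 r=0.614
```

play_rows([
  [[0, 0.065, 0.042, -0.014, -0.02], [0, 0.13, 0.085, -0.027, -0.04], [0, 0.195, 0.127, -0.04, -0.06], [0, 0.26, 0.17, -0.054, -0.08], [0, 0.325, 0.212, -0.068, -0.1], [0, 0.39, 0.254, -0.081, -0.12], [0, 0.455, 0.297, -0.095, -0.14], [0, 0.5166, 0.339, -0.1086, -0.1586]],
])

```text
time_s: 0.77
tcp_pos: [0.371, 0.4286, 0.281]
eef_rot: [180.0, 0.0, 0.1]
contact_force: [1.8, 0.4, -0.2]
gripper_width: 0.0878
gripper_force: 0.0
```

play_rows([
  [[0, 0.05, 0.055, -0.012, 0], [0, 0.105, 0.115, -0.025, 0], [0, 0.16, 0.175, -0.037, 0], [0, 0.215, 0.235, -0.05, 0], [0, 0.27, 0.295, -0.062, 0], [0, 0.325, 0.355, -0.075, 0], [0, 0.38, 0.41, -0.09, 0], [0, 0.42, 0.46, -0.1, 0]],
])

```text
time_s: 1.43
tcp_pos: [0.5817, 0.1983, 0.331]
eef_rot: [180.0, 0.0, -0.0]
contact_force: [0.6, 0.6, 0.2]
gripper_width: 0.0874
gripper_force: 0.0
```

Run:
```python
from h import *
import pickle
st(); i=r.camera_info('wrist'); im=r.capture('wrist')[:,:,::-1]; st()
pickle.dump(i,open('w1.pkl','wb'));cv2.imwrite('pics/w1.png',im)
```

```text
t 1.43 [0.5817 0.1983 0.331 ] [ 1.7998e+02  0.0000e+00 -4.0000e-02] w 0.0874 F [0.6 0.6 0.2] gf 0.0 j [ 37.  12.   3.   0. -80.  53.]
t 1.48 [0.5841 0.195  0.3315] [ 1.799e+02 -5.000e-02 -1.600e-01] w 0.0873 F [ 1.5 -0.4  3.4] gf 0.0 j [ 37.  12.   3.   0. -80.  53.]
```

View pics/w1.png

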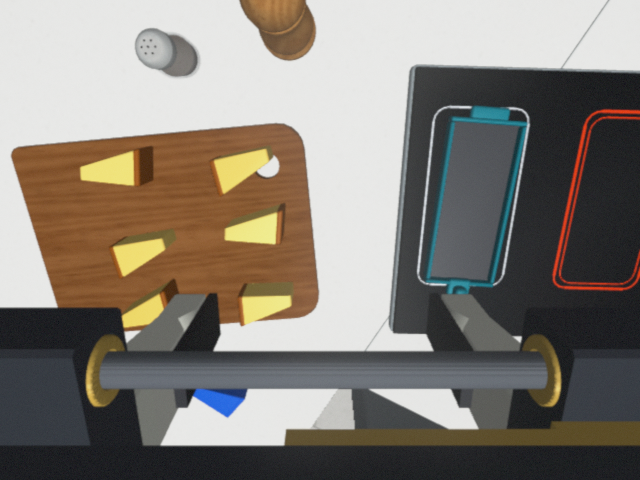

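```bash
cat >> h.py <<'E'
def quads(im,info,z=.055,amin=300):
    """bright yellow tops -> list of (origin xy, angle deg of wedge x axis, sizes)"""
    hsv=cv2.cvtColor(im,cv2.COLOR_BGR2HSV); m=cv2.inRange(hsv,(20,80,190),(35,255,255))
    m=cv2.morphologyEx(m,cv2.MORPH_OPEN,np.ones((3,3)))
    out=[]
    for c in cv2.findContours(m,cv2.RETR_EXTERNAL,cv2.CHAIN_APPROX_NONE)[0]:
        if cv2.contourArea(c)<amin: continue
        h=cv2.convexHull(c); q=None
        q=cv2.approxPolyN(h,4,ensure_convex=True).reshape(-1,2).astype(float)
        w=ray('wrist',q+0,z,info)
        if np.cross(w[1]-w[0],w[2]-w[1])<0: w=w[::-1]      # ccw seen from above
        L=np.linalg.norm(np.roll(w,-1,0)-w,axis=1); k=np.argmin(L)   # k: tip edge, ccw
        w=np.roll(w,-k,0); L=np.roll(L,-k)   # w0-w1 tip, w1-w2 side, w2-w3 rind, w3-w0 side
        # tip points -x, ccw: at tip going +y -> -y (w0=slope,w1=straight) ; w2=straight rind, w3=slope rind
        d=w[2]-w[1]; ang=np.degrees(np.arctan2(d[1],d[0])); u=d/np.linalg.norm(d); n=np.array([-u[1],u[0]])
        o=w[2]+.010*n; rr=w[3]-w[2]
        out.append((o,ang,L,np.degrees(np.arccos((rr@u)/np.linalg.norm(rr))),q))
    return out
E
python3 - <<'E'
from h import *
import pickle
st(); i=r.camera_info('wrist'); im=r.capture('wrist')[:,:,::-1].copy()
pickle.dump(i,open('w2.pkl','wb'));cv2.imwrite('pics/w2.png',im)
for o,a,L,sq,q in quads(im,i): print(o.round(4),round(a,1),'L',(L*1000).round(1),'sq',sq.round(0),q.mean(0).round())
E
```

```text
t 1.48 [0.5841 0.195  0.3315] [ 1.799e+02 -5.000e-02 -1.600e-01] w 0.0873 F [ 1.5 -0.4  3.4] gf 0.0 j [ 37.  12.   3.   0. -80.  53.]
[0.4495 0.2911] 89.8 L [12.6 56.  37.2 59.7] sq 92.0 [263. 308.]
[0.4364 0.3797] -82.5 L [16.9 49.2 36.3 49.4] sq 92.0 [142. 316.]
[0.5091 0.4275] 99.2 L [12.8 56.8 36.3 60.2] sq 92.0 [138. 255.]
[0.5319 0.2489] -95.0 L [13.7 54.7 36.3 59.7] sq 89.0 [248. 233.]
[0.5965 0.3954] -95.7 L [13.8 54.9 36.5 59.9] sq 88.0 [104. 174.]
[0.6026 0.3081] 102.5 L [13.4 55.5 36.4 60. ] sq 89.0 [239. 169.]
```

Run:
```python
from h import *
im=cv2.imread('pics/w2.png')[140:340,80:340];cv2.imwrite('pics/w2c.png',cv2.resize(im,None,fx=3,fy=2.95,interpolation=cv2.INTER_NEAREST))
```

```text
(no output)
```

View pics/w2c.png

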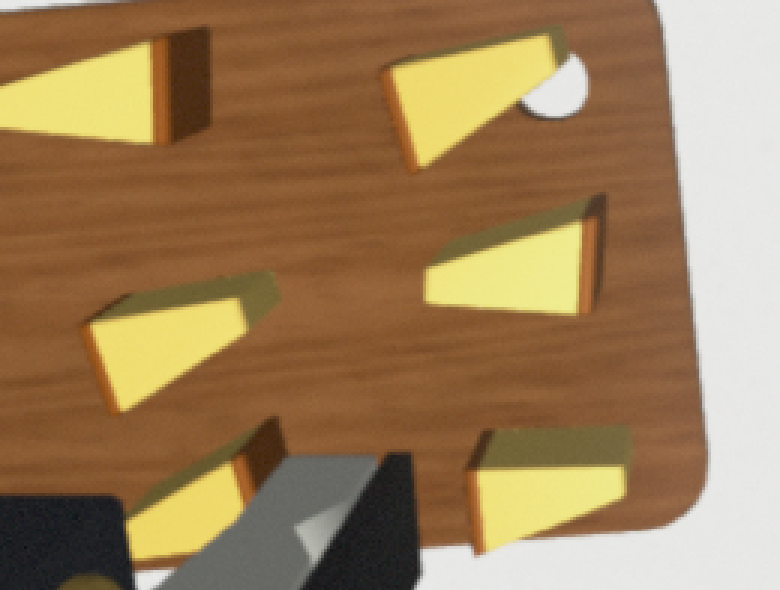

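Run:
```python
import re
s=open('h.py').read().replace("o=w[2]+.010*n;","o=w[1]+.0615*u+.0095*n;")
s+='''
def griddle(im,info,z=.049):
    hsv=cv2.cvtColor(im,cv2.COLOR_BGR2HSV); m=cv2.inRange(hsv,(82,110,40),(102,255,255))
    m=cv2.morphologyEx(m,cv2.MORPH_CLOSE,np.ones((3,3)))
    v,u=np.nonzero(m); w=ray('wrist',np.c_[u,v],z,info)
    c=np.median(w,0); th=0.
    for k in range(6):
        R=np.array([[np.cos(th),np.sin(th)],[-np.sin(th),np.cos(th)]]); q=(w-c)@R.T
        b=np.round(q[:,0]/.008).astype(int); S=[]
        for j in range(-9,10):
            y=q[b==j,1]; y=y[abs(y)<.06]
            if len(y)>5: S.append((j*.008,y.max(),y.min()))
        S=np.array(S); S=S[abs((S[:,1]-S[:,2])-np.median(S[:,1]-S[:,2]))<.004]
        a1=np.polyfit(S[:,0],S[:,1],1); a2=np.polyfit(S[:,0],S[:,2],1)
        e=q[(abs(q[:,1])>.02)&(abs(q[:,1])<.034)&(abs(q[:,0])<.12),0]
        fx,nx=np.percentile(e[e>0],99),np.percentile(e[e<0],1)
        c=c+R.T@np.array([(fx+nx)/2,(a1[1]+a2[1])/2]); th+=(a1[0]+a2[0])/2
    return c,np.degrees(th),fx-nx,np.median(S[:,1]-S[:,2]),len(S)
'''
open('h.py','w').write(s)
from h import *
i=r.camera_info('wrist');im=cv2.imread('pics/w2.png');print(griddle(im,i)); plan((.62,.10,.30,0))
```

```text
(array([0.5599927 , 0.03804057]), np.float64(-3.84765094887712), np.float64(0.18393622275856547), np.float64(0.07934572000432613), 19)
shift [0.0757 0.1936 0.0616] turn -0.0029 rows>=2.6 r=0.628
```

play_rows([
  [[0, 0.014, 0.035, 0.01, 0], [0, 0.028, 0.07, 0.02, 0], [0, 0.042, 0.105, 0.03, 0], [0, 0.056, 0.14, 0.045, 0], [0, 0.072, 0.19, 0.063, 0], [0, 0.072, 0.19, 0.063, 0], [0, 0.072, 0.19, 0.063, 0], [0, 0.072, 0.19, 0.063, 0]],
])

```text
time_s: 2.2
tcp_pos: [0.6159, 0.1057, 0.2992]
eef_rot: [180.0, 0.0, -0.0]
contact_force: [-0.6, 0.5, 0.3]
gripper_width: 0.0874
gripper_force: 0.0
```

Run:
```python
from h import *
import pickle
st(); i=r.camera_info('wrist'); im=r.capture('wrist')[:,:,::-1].copy()
pickle.dump(i,open('w3.pkl','wb'));cv2.imwrite('pics/w3.png',im)
for o,a,L,sq,q in quads(im,i): print(o.round(4),round(a,1),'L',(L*1000).round(1),'sq',sq.round(0),q.mean(0).round())
print(griddle(im,i))
hsv=cv2.cvtColor(im,cv2.COLOR_BGR2HSV); m=cv2.inRange(hsv,(0,150,120),(10,255,255))
for c in cv2.findContours(m,0,1)[0]:
    if cv2.contourArea(c)>1000:
        q=ray('wrist',c.reshape(-1,2),.034,i); print('cook',cv2.minAreaRect((q*1000).astype(np.float32)))
```

```text
t 2.2 [0.6159 0.1057 0.2992] [ 1.8e+02  2.0e-02 -1.0e-02] w 0.0874 F [-0.6  0.5  0.3] gf 0.0 j [ 28.  14.   1.  -0. -77.  62.]
[0.508  0.4323] 100.6 L [13.1 55.3 35.6 61.7] sq 89.0 [ 45. 293.]
[0.5309 0.2431] -94.7 L [13.6 55.  36.7 59.6] sq 89.0 [158. 271.]
[0.5945 0.3651] -93.7 L [26.  31.5 35.6 31.1] sq 86.0 [ 15. 208.]
[0.6021 0.3137] 102.1 L [12.4 56.5 36.9 61.7] sq 91.0 [145. 205.]
(array([0.56272508, 0.03480194]), np.float64(-4.184404002441024), np.float64(0.18559048322450034), np.float64(0.07922506288198683), 19)
cook ((572.080810546875, -126.22850036621094), (104.33234405517578, 179.43959045410156), 88.52267456054688)
```

View pics/w3.png

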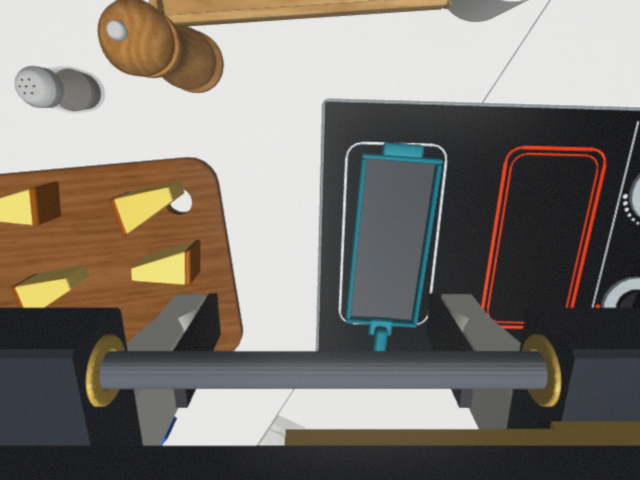

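```bash
cat >> h.py <<'E'
G=[.5614,.0365,-4.0]
SL=[(.0765,.031),(.0415,-.031),(.0205,.031),(-.0145,-.031),(-.0355,.031),(-.0705,-.031)]
def un(a): a=np.radians(a); return np.array([np.cos(a),np.sin(a)]),np.array([-np.sin(a),np.cos(a)])
def pickp(o,th,g):
    u,n=un(th); p=np.array(o)-.031*u+g*n; yaw=(th+90+90)%180-90; return p[0],p[1],yaw
def placep(k,g,dx=0,G=None):
    G=G or globals()['G']; X,Y=un(G[2]); o=np.array(G[:2])+(SL[k-1][0]+dx)*X+SL[k-1][1]*Y
    return pickp(o,G[2]+(90 if k%2 else -90),g)
E
python3 - <<'E'
from h import *
import pickle
i=pickle.load(open('w2.pkl','rb'));im=cv2.imread('pics/w2.png')
for o,a,L,sq,q in quads(im,i): print(o.round(4),round(a,1))
p=pickp([.6021,.3137],102.1,-.001);print(p)
plan((*p[:2],.15,p[2]),(*p[:2],.0295,p[2]))
E
```

```text
[0.45   0.2966] 89.8
[0.4375 0.3673] -82.5
[0.5088 0.4322] 99.2
[0.5308 0.2422] -95.0
[0.5953 0.3889] -95.7
[0.6018 0.314 ] 102.5
(np.float64(0.609575958686777), np.float64(0.283598338223387), 12.100000000000023)
shift [-0.0127 -0.3551  0.299 ] turn -0.1404 rows>=5.6 r=0.672
shift [0.    0.    0.241] turn -0.0 rows>=2.9 r=0.672
```

play_rows([
  [[0, -0.002, -0.05, 0.04, -0.023], [0, -0.004, -0.1, 0.085, -0.046], [0, -0.006, -0.16, 0.13, -0.07], [0, -0.008, -0.21, 0.18, -0.093], [0, -0.01, -0.27, 0.225, -0.117], [0, -0.012, -0.32, 0.27, -0.14], [0, -0.0127, -0.3551, 0.299, -0.1404], [0, -0.0127, -0.3551, 0.299, -0.1404]],
])

```text
time_s: 2.92
tcp_pos: [0.6076, 0.286, 0.1459]
eef_rot: [179.9, 0.3, 12.2]
contact_force: [-0.7, -0.4, 0.1]
gripper_width: 0.0877
gripper_force: 0.0
```

play_rows([
  [[0, 0, 0, 0.06, 0], [0, 0, 0, 0.12, 0], [0, 0, 0, 0.18, 0], [0, 0, 0, 0.22, 0], [0, 0, 0, 0.241, 0], [0, 0, 0, 0.241, 0], [1, 0, 0, 0.241, 0], [1, 0, 0, 0.241, 0]],
], squeeze=20)

```text
time_s: 3.58
tcp_pos: [0.611, 0.2837, 0.0314]
eef_rot: [-179.9, -0.2, 12.1]
contact_force: [0.2, 0.6, 1.3]
gripper_width: 0.0791
gripper_force: 0.0
```

play_rows([
  [[1, 0, 0, 0, 0], [1, 0, 0, 0, 0], [1, 0, 0, 0, 0], [1, 0, 0, 0, 0], [1, 0, 0, 0, 0], [1, 0, 0, 0, 0], [1, 0, 0, 0, 0], [1, 0, 0, 0, 0]],
])

```text
time_s: 4.25
tcp_pos: [0.6104, 0.2835, 0.0307]
eef_rot: [-180.0, -0.1, 12.1]
contact_force: [-2.3, -0.1, 6.1]
gripper_width: 0.0622
gripper_force: 20.0
```

Run:
```python
from h import *
st(); s=r.get_state();p=s['tcp_pos'];y=s['eef_rot'][2]
for dx in(-.005,0): print(placep(1,-.001,dx))
a=placep(1,-.001,-.005);b=placep(1,-.001,0)
plan((p[0],p[1],.13,y),(*a[:2],.13,a[2]),(*a[:2],.054,a[2]),(*b[:2],.054,b[2]),(*b[:2],.13,b[2]))
```

```text
t 4.25 [0.6104 0.2835 0.0307] [-1.7996e+02 -1.1000e-01  1.2090e+01] w 0.0622 F [-2.3 -0.1  6.1] gf 20.0 j [ 41.  30. -12.   0. -48.  61.]
(np.float64(0.6337233936438373), np.float64(0.031442655653550915), -4.0)
(np.float64(0.6387112138951364), np.float64(0.031093873284830285), -4.0)
shift [ 0.      0.     -0.1985] turn -0.0 rows>=2.4 r=0.673
shift [-0.06    0.5027 -0.    ] turn 0.1872 rows>=6.1 r=0.635
shift [ 0.    -0.     0.152] turn -0.0 rows>=1.8 r=0.635
shift [ 0.01  0.   -0.  ] turn -0.0 rows>=0.1 r=0.639
shift [ 0.    -0.    -0.152] turn -0.0 rows>=1.8 r=0.639
```

play_rows([
  [[1, 0, 0, -0.03, 0], [1, 0, 0, -0.07, 0], [1, 0, 0, -0.11, 0], [1, 0, 0, -0.15, 0], [1, 0, 0, -0.18, 0], [1, 0, 0, -0.1985, 0], [1, 0, 0, -0.1985, 0], [1, 0, 0, -0.1985, 0]],
])

```text
time_s: 4.92
tcp_pos: [0.6096, 0.283, 0.1284]
eef_rot: [-180.0, -0.0, 12.1]
contact_force: [-0.7, 0.3, -1.2]
gripper_width: 0.0617
gripper_force: 20.0
```

play_rows([
  [[1, -0.006, 0.05, 0, 0.02], [1, -0.013, 0.11, 0, 0.045], [1, -0.022, 0.18, 0, 0.07], [1, -0.03, 0.25, 0, 0.095], [1, -0.04, 0.33, 0, 0.12], [1, -0.049, 0.41, 0, 0.15], [1, -0.056, 0.47, 0, 0.1872], [1, -0.06, 0.5027, 0, 0.1872]],
])

```text
time_s: 5.58
tcp_pos: [0.6319, 0.0273, 0.1268]
eef_rot: [179.9, 0.2, -4.4]
contact_force: [0.2, 0.4, -0.9]
gripper_width: 0.0622
gripper_force: 20.0
```

play_rows([
  [[1, 0, 0, 0.02, 0], [1, 0, 0, 0.045, 0], [1, 0, 0, 0.07, 0], [1, 0, 0, 0.08, 0], [1, 0, 0, 0.08, 0], [1, 0, 0, 0.08, 0], [1, 0, 0, 0.08, 0], [1, 0, 0, 0.08, 0]],
])

```text
time_s: 6.25
tcp_pos: [0.6334, 0.0313, 0.0892]
eef_rot: [-180.0, -0.1, -4.0]
contact_force: [-0.1, -1.3, -1.3]
gripper_width: 0.0621
gripper_force: 20.0
```

Run:
```python
from h import *
st()
a=placep(1,-.001,-.005);b=placep(1,-.001,0)
plan((*a[:2],.0543,a[2]),(*b[:2],.0543,b[2]))
cv2.imwrite('pics/w4.png',r.capture('wrist')[:,:,::-1])
```

```text
t 6.25 [0.6334 0.0313 0.0892] [-1.7998e+02 -6.0000e-02 -3.9900e+00] w 0.0621 F [-0.1 -1.3 -1.3] gf 20.0 j [ 20.  23. -15.   0. -52.  66.]
shift [ 0.0005 -0.0003  0.0698] turn 0.0001 rows>=0.8 r=0.635
shift [ 0.01  0.   -0.  ] turn -0.0 rows>=0.1 r=0.639
```

View pics/w4.png

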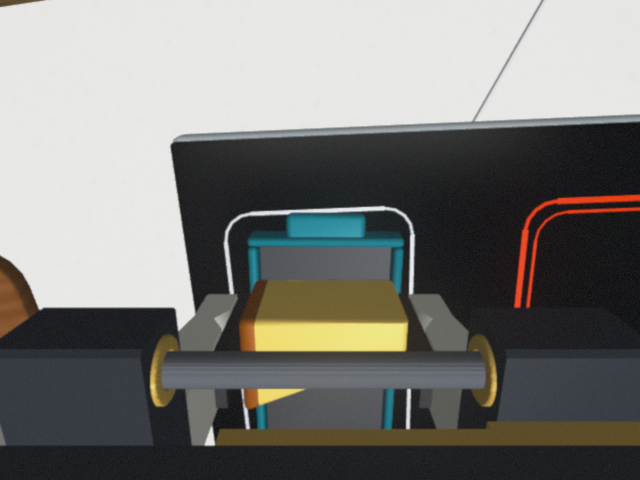

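Run:
```python
from h import *
i=r.camera_info('wrist');p=ray('wrist',[[248,236],[404,236],[262,247],[393,247]],.049,i)
X,Y=un(G[2]);
print(p.round(4), ((p-np.array(G[:2]))@np.c_[X,Y]).round(4))
```

```text
[[ 0.6571  0.0663]
 [ 0.6517 -0.0111]
 [ 0.6509  0.06  ]
 [ 0.6463 -0.0055]] [[ 0.0934  0.0364]
 [ 0.0934 -0.0412]
 [ 0.0876  0.0297]
 [ 0.0877 -0.036 ]]
```

```bash
sed -i 's/^G=.*/G=[.5625,.0347,-4.1]/' h.py
python3 - <<'E'
from h import *
a=placep(1,-.001,-.005);b=placep(1,-.001,0)
plan((*a[:2],.0543,a[2]),(*b[:2],.0543,b[2]))
E
```

```text
shift [0.0031 0.0033 0.07  ] turn 0.0012 rows>=0.8 r=0.636
shift [ 0.01 -0.   -0.  ] turn -0.0 rows>=0.1 r=0.640
```

play_rows([
  [[1, 0.003, 0.0033, 0, 0], [1, 0.003, 0.0033, 0.015, 0], [1, 0.003, 0.0033, 0.03, 0], [1, 0.003, 0.0033, 0.045, 0], [1, 0.003, 0.0033, 0.06, 0], [1, 0.003, 0.0033, 0.068, 0], [1, 0.003, 0.0033, 0.068, 0], [1, 0.003, 0.0033, 0.068, 0]],
])

```text
time_s: 6.97
tcp_pos: [0.6342, 0.0291, 0.054]
eef_rot: [180.0, 0.0, -4.0]
contact_force: [-0.2, 0.0, -1.0]
gripper_width: 0.0619
gripper_force: 20.0
```

play_rows([
  [[1, 0.002, 0, 0, 0], [1, 0.004, 0, 0, 0], [1, 0.006, 0, 0, 0], [1, 0.008, 0, 0, 0], [1, 0.01, 0, 0, 0], [1, 0.01, 0, 0, 0], [1, 0.01, 0, 0, 0], [1, 0.01, 0, 0, 0]],
])

```text
time_s: 7.63
tcp_pos: [0.6393, 0.0288, 0.0546]
eef_rot: [180.0, 0.0, -4.0]
contact_force: [0.9, -0.0, -0.2]
gripper_width: 0.0619
gripper_force: 20.0
```

Run:
```python
from h import *
st()
b=placep(1,-.001,0); plan((*b[:2],.0543,b[2]))
```

```text
t 7.63 [0.6393 0.0288 0.0546] [180.     0.    -4.02] w 0.0619 F [ 0.9 -0.  -0.2] gf 20.0 j [ 20.  26. -16.  -0. -49.  66.]
shift [ 0.0009 -0.0008  0.0006] turn 0.001 rows>=0.0 r=0.640
```

play_rows([
  [[1, 0.001, 0, 0.001, 0], [1, 0.002, 0, 0.002, 0], [1, 0.003, 0, 0.002, 0], [1, 0.003, 0, 0.002, 0], [1, 0.003, 0, 0.002, 0], [1, 0.003, 0, 0.002, 0], [1, 0.003, 0, 0.002, 0], [1, 0.003, 0, 0.002, 0]],
])

```text
time_s: 8.3
tcp_pos: [0.6399, 0.0288, 0.0539]
eef_rot: [180.0, 0.1, -4.0]
contact_force: [-4.7, 1.5, 3.8]
gripper_width: 0.0618
gripper_force: 20.0
```

play_rows([
  [[1, 0, 0, 0, 0], [0, 0, 0, 0, 0], [0, 0, 0, 0, 0], [0, 0, 0, 0, 0], [0, 0, 0, 0, 0], [0, 0, 0, 0, 0], [0, 0, 0, -0.02, 0], [0, 0, 0, -0.04, 0]],
])

```text
time_s: 8.97
tcp_pos: [0.6405, 0.0285, 0.0738]
eef_rot: [180.0, 0.1, -4.0]
contact_force: [-0.4, -0.7, 0.4]
gripper_width: 0.0876
gripper_force: 0.0
```

play_rows([
  [[0, -0.02, 0, -0.07, 0], [0, -0.05, 0, -0.13, 0], [0, -0.08, 0, -0.19, 0], [0, -0.1, 0, -0.25, 0], [0, -0.1, 0, -0.3, 0], [0, -0.1, 0, -0.3, 0], [0, -0.1, 0, -0.3, 0], [0, -0.1, 0, -0.3, 0]],
])

```text
time_s: 9.63
tcp_pos: [0.5908, 0.0323, 0.2242]
eef_rot: [-180.0, -0.0, -4.0]
contact_force: [-0.5, 0.5, -0.9]
gripper_width: 0.0876
gripper_force: 0.0
```

```bash
cat >> h.py <<'E'
def see(name,z=.079):
    st(); i=r.camera_info('wrist'); im=r.capture('wrist')[:,:,::-1].copy(); cv2.imwrite(f'pics/{name}.png',im)
    Gm=griddle(im,i); print('griddle',Gm[0].round(4),round(Gm[1],2),np.round(Gm[2:4],4),Gm[4])
    X,Y=un(G[2])
    for zz in (.055,z):
        for o,a,L,sq,q in quads(im,i,zz):
            on=o[1]<.13
            if on==(zz==z): print('W',o.round(4),round(a,1),'L',(L*1000).round(1),'px',q.mean(0).round(), ('slotframe',((o-np.array(G[:2]))@np.c_[X,Y]*1000).round(1)) if on else '')
    return im,i
E
python3 - <<'E'
from h import *
see('w5')
E
```

```text
t 9.63 [0.5908 0.0323 0.2242] [-1.7996e+02 -4.0000e-02 -4.0300e+00] w 0.0876 F [-0.5  0.5 -0.9] gf 0.0 j [ 22.  13. -10.  -0. -67.  64.]
griddle [0.5619 0.0346] -4.08 [0.1834 0.0786] 19
W [0.5332 0.2424] -94.0 L [12.3 54.6 33.5 59.3] px [ 43. 294.] 
W [0.6402 0.0598] 86.0 L [13.4 54.1 36.1 59.8] px [327. 162.] ('slotframe', array([75.7, 30.6]))
```

View pics/w5.png

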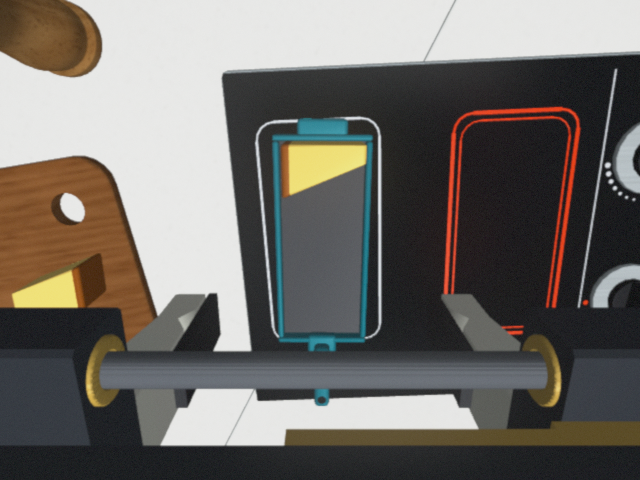

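```bash
sed -i 's/^G=.*/G=[.5622,.0346,-4.1]/' h.py
cat >> h.py <<'E'
def job(o,th,k,g):
    p=pickp(o,th,g); a=placep(k,g,-.006); b=placep(k,g,0); print('pick',np.round(p,4),'place',np.round(b,4))
    plan((p[0],p[1],.12,p[2]),(p[0],p[1],.0295,p[2]),(p[0],p[1],.13,p[2]),(*a[:2],.13,a[2]),(*a[:2],.054,a[2]),(*b[:2],.054,b[2]))
E
python3 -c "
from h import *
job([.5309,.2426],-94.8,2,-.005)"
```

```text
pick [ 0.5285  0.2739 -4.8   ] place [ 0.5986  0.032  -4.1   ]
shift [-0.1578 -0.4737  0.2066] turn 0.009 rows>=6.5 r=0.595
shift [ 0.    -0.     0.181] turn -0.0 rows>=2.2 r=0.595
shift [ 0.    -0.    -0.201] turn -0.0 rows>=2.4 r=0.595
shift [ 0.1682  0.4706 -0.    ] turn -0.0081 rows>=6.0 r=0.594
shift [ 0.    -0.     0.152] turn -0.0 rows>=1.8 r=0.594
shift [ 0.012 -0.    -0.   ] turn -0.0 rows>=0.1 r=0.599
```

play_rows([
  [[0, -0.02, -0.06, 0.02, 0], [0, -0.045, -0.13, 0.05, 0], [0, -0.07, -0.2, 0.08, 0.005], [0, -0.09, -0.27, 0.11, 0.009], [0, -0.115, -0.34, 0.14, 0.009], [0, -0.138, -0.41, 0.17, 0.009], [0, -0.1578, -0.4737, 0.2, 0.009], [0, -0.1578, -0.4737, 0.2066, 0.009]],
])

```text
time_s: 10.35
tcp_pos: [0.5265, 0.2776, 0.1164]
eef_rot: [179.8, 0.2, -4.6]
contact_force: [0.5, -0.9, 0.1]
gripper_width: 0.0874
gripper_force: 0.0
```

play_rows([
  [[0, 0, 0, 0, 0], [0, 0, 0, 0.02, 0], [0, 0, 0, 0.06, 0], [0, 0, 0, 0.1, 0], [0, 0, 0, 0.14, 0], [0, 0, 0, 0.17, 0], [0, 0, 0, 0.181, 0], [0, 0, 0, 0.181, 0]],
])

```text
time_s: 11.02
tcp_pos: [0.5285, 0.2722, 0.0282]
eef_rot: [179.9, 0.1, -4.9]
contact_force: [-0.3, 1.1, 0.0]
gripper_width: 0.0877
gripper_force: 0.0
```

play_rows([
  [[1, 0, 0, 0, 0], [1, 0, 0, 0, 0], [1, 0, 0, 0, 0], [1, 0, 0, 0, 0], [1, 0, 0, 0, 0], [1, 0, 0, 0, 0], [1, 0, 0, 0, 0], [1, 0, 0, 0, 0]],
])

```text
time_s: 11.68
tcp_pos: [0.5293, 0.2743, 0.0306]
eef_rot: [-180.0, -0.1, -4.8]
contact_force: [-0.9, -0.0, 5.3]
gripper_width: 0.0618
gripper_force: 20.0
```

play_rows([
  [[1, 0, 0, -0.03, 0], [1, 0, 0, -0.07, 0], [1, 0, 0, -0.11, 0], [1, 0, 0, -0.15, 0], [1, 0, 0, -0.18, 0], [1, 0, 0, -0.201, 0], [1, 0, 0, -0.201, 0], [1, 0, 0, -0.201, 0]],
])

```text
time_s: 12.35
tcp_pos: [0.5287, 0.2741, 0.1302]
eef_rot: [-180.0, -0.0, -4.8]
contact_force: [0.5, -0.0, -1.7]
gripper_width: 0.062
gripper_force: 20.0
```

play_rows([
  [[1, 0.02, 0.06, 0, 0], [1, 0.045, 0.13, 0, 0], [1, 0.07, 0.2, 0, 0], [1, 0.09, 0.265, 0, -0.005], [1, 0.115, 0.33, 0, -0.008], [1, 0.14, 0.4, 0, -0.008], [1, 0.16, 0.45, 0, -0.008], [1, 0.1682, 0.4706, 0, -0.008]],
])

```text
time_s: 13.02
tcp_pos: [0.5925, 0.0292, 0.1285]
eef_rot: [179.9, 0.2, -4.3]
contact_force: [0.2, 0.1, -1.4]
gripper_width: 0.0618
gripper_force: 20.0
```

play_rows([
  [[1, 0, 0, 0, 0], [1, 0, 0, 0.01, 0], [1, 0, 0, 0.02, 0], [1, 0, 0, 0.03, 0], [1, 0, 0, 0.04, 0], [1, 0, 0, 0.04, 0], [1, 0, 0, 0.04, 0], [1, 0, 0, 0.04, 0]],
])

```text
time_s: 13.68
tcp_pos: [0.5931, 0.0329, 0.1104]
eef_rot: [180.0, -0.0, -4.1]
contact_force: [-0.1, -0.1, -0.9]
gripper_width: 0.062
gripper_force: 20.0
```

Run:
```python
from h import *
st()
a=placep(2,-.005,-.006); plan((*a[:2],.0545,a[2]))
```

```text
t 13.68 [0.5931 0.0329 0.1104] [ 1.80e+02 -1.00e-02 -4.06e+00] w 0.062 F [-0.1 -0.1 -0.9] gf 20.0 j [ 22.  19. -18.   0. -53.  64.]
shift [-0.0009  0.0011  0.1117] turn 0.0005 rows>=1.3 r=0.594
```

play_rows([
  [[1, 0, 0.001, 0.02, 0], [1, 0, 0.001, 0.045, 0], [1, 0, 0.001, 0.07, 0], [1, 0, 0.001, 0.09, 0], [1, 0, 0.001, 0.105, 0], [1, 0, 0.001, 0.1125, 0], [1, 0, 0.001, 0.1125, 0], [1, 0, 0.001, 0.1125, 0]],
])

```text
time_s: 14.35
tcp_pos: [0.5932, 0.0321, 0.0541]
eef_rot: [-180.0, -0.0, -4.1]
contact_force: [0.0, 1.1, -0.6]
gripper_width: 0.0616
gripper_force: 20.0
```

play_rows([
  [[1, 0.002, 0, 0, 0], [1, 0.004, 0, 0, 0], [1, 0.006, 0, 0, 0], [1, 0.008, 0, 0, 0], [1, 0.01, 0, 0, 0], [1, 0.011, 0, 0, 0], [1, 0.012, 0, 0, 0], [1, 0.012, 0, 0, 0]],
])

```text
time_s: 15.02
tcp_pos: [0.5991, 0.0316, 0.0541]
eef_rot: [180.0, -0.0, -4.1]
contact_force: [0.4, 0.9, -0.2]
gripper_width: 0.0619
gripper_force: 20.0
```

Run:
```python
from h import *
st()
b=placep(2,-.005,0); plan((*b[:2],.0545,b[2]))
```

```text
t 15.02 [0.5991 0.0316 0.0541] [180.   -0.   -4.1] w 0.0619 F [ 0.4  0.9 -0.2] gf 20.0 j [ 22.  23. -21.   0. -46.  64.]
shift [-0.0011 -0.0008 -0.0009] turn -0.0 rows>=0.0 r=0.599
```

play_rows([
  [[1, 0.001, 0, 0.001, 0], [1, 0.002, 0, 0.001, 0], [1, 0.002, 0, 0.001, 0], [1, 0.002, 0, 0.001, 0], [1, 0.002, 0, 0.001, 0], [1, 0.002, 0, 0.001, 0], [1, 0.002, 0, 0.001, 0], [1, 0.002, 0, 0.001, 0]],
])

```text
time_s: 15.68
tcp_pos: [0.5999, 0.0315, 0.0538]
eef_rot: [180.0, -0.0, -4.1]
contact_force: [-2.4, 0.5, 5.7]
gripper_width: 0.0618
gripper_force: 20.5
```

play_rows([
  [[0, 0, 0, 0, 0], [0, 0, 0, 0, 0], [0, 0, 0, 0, 0], [0, 0, 0, 0, 0], [0, 0, 0, 0, 0], [0, 0, 0, 0, 0], [0, 0, 0, -0.02, 0], [0, 0, 0, -0.04, 0]],
])

```text
time_s: 16.35
tcp_pos: [0.5996, 0.0313, 0.0738]
eef_rot: [180.0, 0.1, -4.1]
contact_force: [0.5, 0.6, 1.0]
gripper_width: 0.0877
gripper_force: 0.0
```

play_rows([
  [[0, 0, -0.04, -0.06, 0], [0, 0, -0.08, -0.11, 0], [0, 0, -0.12, -0.17, 0], [0, 0, -0.16, -0.22, 0], [0, 0, -0.2, -0.28, 0], [0, 0, -0.2, -0.32, 0], [0, 0, -0.2, -0.32, 0], [0, 0, -0.2, -0.32, 0]],
])

```text
time_s: 17.02
tcp_pos: [0.6077, 0.1319, 0.2363]
eef_rot: [-179.9, -0.2, -4.1]
contact_force: [-0.1, 0.1, -1.0]
gripper_width: 0.0876
gripper_force: 0.0
```

Run:
```python
from h import *
see('w6')
job([.45,.2966],89.8,3,-.001)
```

```text
t 17.02 [0.6077 0.1319 0.2363] [-179.87   -0.21   -4.06] w 0.0876 F [-0.1  0.1 -1. ] gf 0.0 j [ 30.  15.  -6.   0. -69.  56.]
griddle [0.5673 0.072 ] -4.39 [0.201  0.0045] 19
W [0.557  0.4126] 162.9 L [12.7 31.2 17.1 35.7] px [  8. 237.] 
W [0.6409 0.0593] 84.5 L [52.1 55.4 53.8 57.2] px [455. 192.] ('slotframe', array([76.8, 30.2]))
pick [ 0.4509  0.2656 -0.2   ] place [ 0.5836  0.0331 -4.1   ]
shift [-0.3306 -0.2455  0.2293] turn -0.0453 rows>=5.7 r=0.523
shift [ 0.    -0.     0.181] turn -0.0 rows>=2.2 r=0.523
shift [ 0.    -0.    -0.201] turn -0.0 rows>=2.4 r=0.523
shift [ 0.2552  0.4633 -0.    ] turn 0.0454 rows>=6.3 r=0.579
shift [ 0.    -0.     0.152] turn -0.0 rows>=1.8 r=0.579
shift [ 0.012 -0.    -0.   ] turn -0.0 rows>=0.1 r=0.585
```

```bash
python3 -c "
from h import *
plan((.48,.31,.30,0))"
```

```text
shift [-0.2789 -0.3383 -0.1307] turn -0.0477 rows>=5.5 r=0.571
```

play_rows([
  [[0, -0.03, -0.05, -0.02, -0.02], [0, -0.07, -0.1, -0.04, -0.04], [0, -0.11, -0.16, -0.07, -0.047], [0, -0.15, -0.21, -0.1, -0.047], [0, -0.19, -0.26, -0.12, -0.047], [0, -0.23, -0.31, -0.13, -0.047], [0, -0.27, -0.35, -0.13, -0.047], [0, -0.28, -0.373, -0.13, -0.047]],
])

```text
time_s: 17.73
tcp_pos: [0.4786, 0.3286, 0.2984]
eef_rot: [-180.0, 0.1, 0.0]
contact_force: [0.8, 0.1, -0.8]
gripper_width: 0.0879
gripper_force: 0.0
```

play_rows([
  [[0, 0, 0, 0, 0], [0, 0, 0, 0, 0], [0, 0, 0, 0, 0], [0, 0, 0, 0, 0], [0, 0, 0, 0, 0], [0, 0, 0, 0, 0], [0, 0, 0, 0, 0], [0, 0, 0, 0, 0]],
])

```text
time_s: 18.4
tcp_pos: [0.4811, 0.327, 0.2986]
eef_rot: [-180.0, -0.0, -0.1]
contact_force: [0.8, 0.3, -0.4]
gripper_width: 0.0873
gripper_force: 0.0
```

Run:
```python
from h import *
see('w7')
```

```text
t 18.4 [0.4811 0.327  0.2986] [-1.8e+02 -0.0e+00 -1.0e-01] w 0.0873 F [ 0.8  0.3 -0.4] gf 0.0 j [ 53.  10.  -5.   0. -76.  36.]Traceback (most recent call last):
  File "<stdin>", line 2, in <module>
  File "h.py", line 67, in see
    Gm=griddle(im,i); print('griddle',Gm[0].round(4),round(Gm[1],2),np.round(Gm[2:4],4),Gm[4])
  File "h.py", line 54, in griddle
    fx,nx=np.percentile(e[e>0],99),np.percentile(e[e<0],1)
          ~~~~~~~~~~~~~^^^^^^^^^^^
    return _quantile_unchecked(
        a, q, axis, out, overwrite_input, method, keepdims, weights)
    return _ureduce(a,
                    func=_quantile_ureduce_func,
    ...<5 lines>...
                    overwrite_input=overwrite_input,
                    method=method)
    r = func(a, **kwargs)
    result = _quantile(arr,
                       quantiles=q,
    ...<2 lines>...
                       out=out,
                       weights=wgt)
    slices_having_nans = np.isnan(arr[-1, ...])
                                  ~~~^^^^^^^^^
IndexError: index -1 is out of bounds for axis 0 with size 0
```

View pics/w7.png

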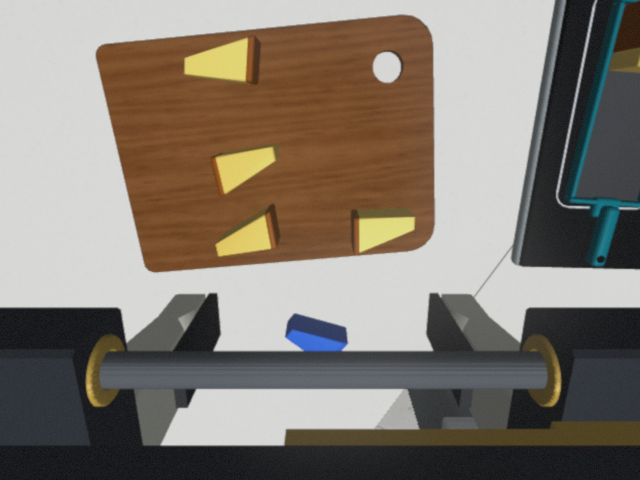

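```bash
sed -i 's/^    Gm=griddle.*/    try:\n        Gm=griddle(im,i); print("griddle",Gm[0].round(4),round(Gm[1],2),np.round(Gm[2:4],4),Gm[4])\n    except Exception: pass/' h.py
python3 - <<'E'
from h import *
i=r.camera_info('wrist');im=cv2.imread('pics/w7.png'); Q=quads(im,i)
for o,a,L,sq,q in Q: print(o.round(4),round(a,1),(L*1000).round(1),q.mean(0).round())
E=[w for w in Q if abs(w[4].mean(0)[0]-385)<30][0]; job(E[0],E[1],3,-.001)
E
```

```text
[0.4478 0.298 ] 92.1 [12.4 53.6 34.7 58.8] [386. 229.]
[0.4374 0.3754] -81.2 [14.  56.2 35.  56.9] [242. 240.]
[0.5081 0.433 ] 100.6 [14.2 55.5 36.1 60. ] [246. 164.]
[0.5946 0.3877] -96.3 [14.1 53.8 35.4 57.9] [216.  62.]
pick [0.45   0.2671 2.1372] place [ 0.5836  0.0331 -4.1   ]
shift [-0.0619  0.12    0.3571] turn -0.0259 rows>=4.6 r=0.523
shift [0.    0.    0.181] turn -0.0 rows>=2.2 r=0.523
shift [ 0.     0.    -0.201] turn -0.0 rows>=2.4 r=0.523
shift [ 0.2378  0.4764 -0.    ] turn 0.0726 rows>=6.4 r=0.579
shift [ 0.    -0.     0.152] turn -0.0 rows>=1.8 r=0.579
shift [ 0.012 -0.    -0.   ] turn -0.0 rows>=0.1 r=0.585
```

play_rows([
  [[0, -0.01, 0.02, 0.06, -0.01], [0, -0.02, 0.04, 0.12, -0.02], [0, -0.03, 0.06, 0.18, -0.0259], [0, -0.04, 0.08, 0.23, -0.0259], [0, -0.05, 0.1, 0.28, -0.0259], [0, -0.06, 0.12, 0.33, -0.0259], [0, -0.0619, 0.12, 0.3571, -0.0259], [0, -0.0619, 0.12, 0.3571, -0.0259]],
])

```text
time_s: 19.12
tcp_pos: [0.4481, 0.2654, 0.1172]
eef_rot: [179.8, 0.2, 2.1]
contact_force: [0.0, -0.2, -0.4]
gripper_width: 0.0877
gripper_force: 0.0
```

play_rows([
  [[0, 0, 0, 0, 0], [0, 0, 0, 0.02, 0], [0, 0, 0, 0.06, 0], [0, 0, 0, 0.1, 0], [0, 0, 0, 0.14, 0], [0, 0, 0, 0.17, 0], [0, 0, 0, 0.181, 0], [0, 0, 0, 0.181, 0]],
])

```text
time_s: 19.78
tcp_pos: [0.4498, 0.2673, 0.0288]
eef_rot: [179.9, 0.0, 2.2]
contact_force: [0.1, 0.7, -0.3]
gripper_width: 0.0876
gripper_force: 0.0
```

play_rows([
  [[1, 0, 0, 0, 0], [1, 0, 0, 0, 0], [1, 0, 0, 0, 0], [1, 0, 0, 0, 0], [1, 0, 0, 0, 0], [1, 0, 0, 0, 0], [1, 0, 0, 0, 0], [1, 0, 0, 0, 0]],
])

```text
time_s: 20.45
tcp_pos: [0.4502, 0.2677, 0.0303]
eef_rot: [-180.0, -0.0, 2.2]
contact_force: [-1.9, -0.1, 5.6]
gripper_width: 0.0618
gripper_force: 20.0
```

play_rows([
  [[1, 0, 0, -0.03, 0], [1, 0, 0, -0.07, 0], [1, 0, 0, -0.11, 0], [1, 0, 0, -0.15, 0], [1, 0, 0, -0.18, 0], [1, 0, 0, -0.201, 0], [1, 0, 0, -0.201, 0], [1, 0, 0, -0.201, 0]],
])

```text
time_s: 21.12
tcp_pos: [0.4497, 0.2674, 0.13]
eef_rot: [-180.0, -0.0, 2.2]
contact_force: [0.2, 0.1, -1.3]
gripper_width: 0.0619
gripper_force: 20.0
```

play_rows([
  [[1, 0.03, 0.06, 0, 0.01], [1, 0.06, 0.13, 0, 0.02], [1, 0.1, 0.2, 0, 0.03], [1, 0.13, 0.27, 0, 0.05], [1, 0.17, 0.34, 0, 0.065], [1, 0.2, 0.41, 0, 0.0726], [1, 0.228, 0.456, 0, 0.0726], [1, 0.2378, 0.4764, 0, 0.0726]],
])

```text
time_s: 21.78
tcp_pos: [0.5781, 0.0306, 0.128]
eef_rot: [179.9, 0.1, -4.2]
contact_force: [0.3, 0.4, -0.2]
gripper_width: 0.0618
gripper_force: 20.0
```

play_rows([
  [[1, 0, 0, 0, 0], [1, 0, 0, 0.01, 0], [1, 0, 0, 0.02, 0], [1, 0, 0, 0.03, 0], [1, 0, 0, 0.04, 0], [1, 0, 0, 0.04, 0], [1, 0, 0, 0.04, 0], [1, 0, 0, 0.04, 0]],
])

```text
time_s: 22.45
tcp_pos: [0.5777, 0.0342, 0.1102]
eef_rot: [-180.0, -0.0, -4.0]
contact_force: [0.5, 0.4, -0.4]
gripper_width: 0.0616
gripper_force: 20.0
```

Run:
```python
from h import *
st()
a=placep(3,-.001,-.006); plan((*a[:2],.0545,a[2]))
```

```text
t 22.45 [0.5777 0.0342 0.1102] [-1.80e+02 -1.00e-02 -4.03e+00] w 0.0616 F [ 0.5  0.4 -0.4] gf 20.0 j [ 23.  17. -20.   0. -52.  63.]
shift [1.000e-04 1.500e-03 1.113e-01] turn 0.0008 rows>=1.3 r=0.579
```

play_rows([
  [[1, 0, 0.0015, 0.02, 0], [1, 0, 0.0015, 0.045, 0], [1, 0, 0.0015, 0.07, 0], [1, 0, 0.0015, 0.09, 0], [1, 0, 0.0015, 0.105, 0], [1, 0, 0.0015, 0.1125, 0], [1, 0, 0.0015, 0.1125, 0], [1, 0, 0.0015, 0.1125, 0]],
])

```text
time_s: 23.12
tcp_pos: [0.5778, 0.0331, 0.0538]
eef_rot: [-180.0, -0.0, -4.1]
contact_force: [0.9, -0.2, -0.9]
gripper_width: 0.0619
gripper_force: 20.0
```

play_rows([
  [[1, 0.002, 0, 0, 0], [1, 0.004, 0, 0, 0], [1, 0.006, 0, 0, 0], [1, 0.008, 0, 0, 0], [1, 0.01, 0, 0, 0], [1, 0.012, 0, 0, 0], [1, 0.013, 0, 0, 0], [1, 0.013, 0, 0, 0]],
])

```text
time_s: 23.78
tcp_pos: [0.5842, 0.0325, 0.0538]
eef_rot: [-180.0, -0.0, -4.1]
contact_force: [-0.0, 0.3, -0.7]
gripper_width: 0.0618
gripper_force: 20.0
```

play_rows([
  [[1, 0.0005, 0, 0.001, 0], [1, 0.001, 0, 0.001, 0], [1, 0.0015, 0, 0.001, 0], [1, 0.002, 0, 0.001, 0], [1, 0.002, 0, 0.001, 0], [1, 0.002, 0, 0.001, 0], [1, 0.002, 0, 0.001, 0], [1, 0.002, 0, 0.001, 0]],
])

```text
time_s: 24.45
tcp_pos: [0.585, 0.0325, 0.0535]
eef_rot: [180.0, 0.0, -4.1]
contact_force: [-2.6, 0.6, 5.3]
gripper_width: 0.0618
gripper_force: 20.0
```

Run:
```python
from h import *
st()
b=placep(3,-.001,0); plan((*b[:2],.0545,b[2]))
```

```text
t 24.45 [0.585  0.0325 0.0535] [180.     0.    -4.07] w 0.0618 F [-2.6  0.6  5.3] gf 20.0 j [ 22.  22. -23.   0. -45.  64.]
shift [-0.0028 -0.001  -0.002 ] turn 0.0003 rows>=0.0 r=0.585
```

play_rows([
  [[0, 0, 0, 0, 0], [0, 0, 0, 0, 0], [0, 0, 0, 0, 0], [0, 0, 0, 0, 0], [0, 0, 0, 0, 0], [0, 0, 0, 0, 0], [0, 0, 0, -0.02, 0], [0, 0, 0, -0.04, 0]],
])

```text
time_s: 25.12
tcp_pos: [0.5847, 0.0323, 0.0736]
eef_rot: [180.0, 0.1, -4.1]
contact_force: [0.5, 0.0, 0.1]
gripper_width: 0.0874
gripper_force: 0.0
```

play_rows([
  [[0, 0, 0, -0.04, 0], [0, 0, 0, -0.1, 0], [0, 0, 0, -0.16, 0], [0, 0, 0, -0.22, 0], [0, 0, 0, -0.28, 0], [0, 0, 0, -0.32, 0], [0, 0, 0, -0.32, 0], [0, 0, 0, -0.32, 0]],
])

```text
time_s: 25.78
tcp_pos: [0.5857, 0.0327, 0.236]
eef_rot: [-179.9, -0.2, -4.1]
contact_force: [0.1, -0.4, -0.8]
gripper_width: 0.0877
gripper_force: 0.0
```

Run:
```python
from h import *
see('w8')
job([.595,.3884],-96,4,-.005)
```

```text
t 25.78 [0.5857 0.0327 0.236 ] [-179.89   -0.23   -4.07] w 0.0877 F [ 0.1 -0.4 -0.8] gf 0.0 j [ 22.  12. -10.   0. -68.  64.]
griddle [0.5618 0.0346] -4.25 [0.1829 0.0779] 19
W [0.5856 0.0636] 86.0 L [12.9 54.2 36.1 60.1] px [327. 225.] ('slotframe', array([21.2, 30.6]))
W [ 0.6025 -0.001 ] -93.2 L [13.3 54.9 35.9 60. ] px [321. 192.] ('slotframe', array([ 42.8, -32.6]))
W [0.6397 0.0598] 86.0 L [13.1 54.4 35.6 60.1] px [327. 154.] ('slotframe', array([75.5, 30.7]))
pick [ 0.5933  0.4198 -6.    ] place [ 0.5427  0.036  -4.1   ]
shift [-0.0386 -0.7736  0.2287] turn 0.0223 rows>=9.7 r=0.727
shift [ 0.    -0.     0.181] turn -0.0 rows>=2.2 r=0.727
shift [ 0.    -0.    -0.201] turn -0.0 rows>=2.4 r=0.727
shift [-0.0322  0.7743 -0.    ] turn -0.0221 rows>=9.3 r=0.538
shift [ 0.    -0.     0.152] turn -0.0 rows>=1.8 r=0.538
shift [ 0.012 -0.    -0.   ] turn -0.0 rows>=0.1 r=0.544
```

View pics/w8.png

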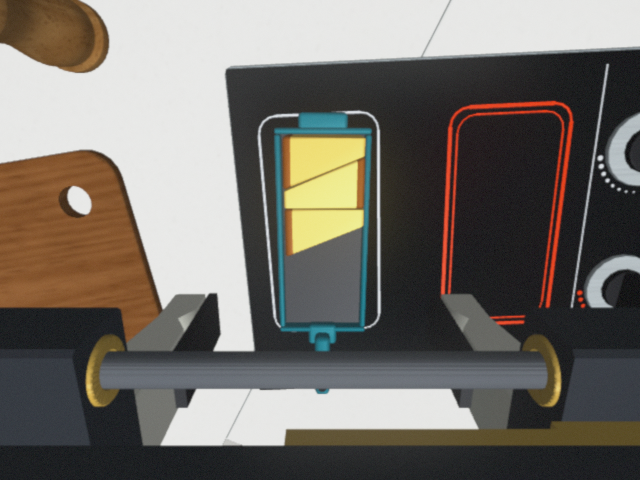

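play_rows([
  [[0, 0.001, -0.06, 0, 0], [0, 0.002, -0.13, 0, 0], [0, 0.004, -0.2, 0, 0], [0, 0.006, -0.27, 0, 0], [0, 0.008, -0.34, 0, 0], [0, 0.01, -0.41, 0, 0], [0, 0.012, -0.48, 0, 0], [0, 0.012, -0.55, 0, 0]],
])

```text
time_s: 26.5
tcp_pos: [0.61, 0.3077, 0.232]
eef_rot: [179.9, 0.1, -4.1]
contact_force: [1.2, 0.0, -0.8]
gripper_width: 0.0875
gripper_force: 0.0
```

play_rows([
  [[0, 0.001, -0.06, 0, 0], [0, 0.002, -0.12, 0, 0], [0, 0.002, -0.18, 0, 0], [0, 0.002, -0.21, 0, 0], [0, 0.002, -0.21, 0, 0], [0, 0.002, -0.21, 0, 0], [0, 0.002, -0.21, 0, 0], [0, 0.002, -0.21, 0, 0]],
])

```text
time_s: 27.17
tcp_pos: [0.6191, 0.4098, 0.2332]
eef_rot: [180.0, 0.0, -4.1]
contact_force: [0.3, -0.6, -0.4]
gripper_width: 0.0877
gripper_force: 0.0
```

Run:
```python
from h import *
im,i=see('w9')
Q=quads(im,i); A=max(Q,key=lambda w:w[0][0]); job(A[0],A[1],4,-.005)
```

```text
t 27.17 [0.6191 0.4098 0.2332] [ 1.7998e+02  2.0000e-02 -4.1300e+00] w 0.0877 F [ 0.3 -0.6 -0.4] gf 0.0 j [ 48.  27.  11.   0. -74.  37.]
W [0.4377 0.4434] 85.9 L [15.  54.4 27.9 54.7] px [338. 398.] 
W [0.5087 0.4326] 99.3 L [13.  56.1 35.3 57.4] px [342. 326.] 
W [0.597  0.3881] -94.1 L [14.2 54.4 33.9 58.5] px [310. 232.] 
pick [ 0.5942  0.4193 -4.1029] place [ 0.5427  0.036  -4.1   ]
shift [-0.0512 -0.0154  0.2271] turn -0.0004 rows>=2.8 r=0.727
shift [ 0.    -0.     0.181] turn -0.0 rows>=2.2 r=0.727
shift [ 0.    -0.    -0.201] turn -0.0 rows>=2.4 r=0.727
shift [-0.0599  0.7721 -0.    ] turn -0.0 rows>=9.3 r=0.538
shift [ 0.    -0.     0.152] turn -0.0 rows>=1.8 r=0.538
shift [ 0.012 -0.    -0.   ] turn -0.0 rows>=0.1 r=0.544
  return _methods._mean(a, axis=axis, dtype=dtype,
  ret = um.true_divide(
```

play_rows([
  [[0, -0.01, -0.004, 0.05, 0.01], [0, -0.025, -0.008, 0.1, 0.01], [0, -0.04, -0.012, 0.15, 0.01], [0, -0.0522, -0.0154, 0.2, 0.01], [0, -0.0522, -0.0154, 0.2271, 0.01], [0, -0.0522, -0.0154, 0.2271, 0.01], [0, -0.0522, -0.0154, 0.2271, 0.01], [0, -0.0522, -0.0154, 0.2271, 0.01]],
])

```text
time_s: 27.88
tcp_pos: [0.5946, 0.4206, 0.1215]
eef_rot: [-179.9, -0.1, -5.0]
contact_force: [-0.2, -0.2, 0.3]
gripper_width: 0.0877
gripper_force: 0.0
```

play_rows([
  [[0, 0, 0, 0, 0], [0, 0, 0, 0.02, 0], [0, 0, 0, 0.06, 0], [0, 0, 0, 0.1, 0], [0, 0, 0, 0.14, 0], [0, 0, 0, 0.17, 0], [0, 0, 0, 0.181, 0], [0, 0, 0, 0.181, 0]],
])

```text
time_s: 28.55
tcp_pos: [0.593, 0.4198, 0.0275]
eef_rot: [179.9, 0.1, -5.0]
contact_force: [0.1, 0.2, -0.3]
gripper_width: 0.0877
gripper_force: 0.0
```

play_rows([
  [[1, 0, 0, 0, 0], [1, 0, 0, 0, 0], [1, 0, 0, 0, 0], [1, 0, 0, 0, 0], [1, 0, 0, 0, 0], [1, 0, 0, 0, 0], [1, 0, 0, 0, 0], [1, 0, 0, 0, 0]],
])

```text
time_s: 29.22
tcp_pos: [0.5939, 0.4209, 0.0302]
eef_rot: [-180.0, -0.1, -4.9]
contact_force: [-1.2, 0.5, 5.8]
gripper_width: 0.0618
gripper_force: 20.0
```

play_rows([
  [[1, 0, 0, -0.03, 0], [1, 0, 0, -0.07, 0], [1, 0, 0, -0.11, 0], [1, 0, 0, -0.15, 0], [1, 0, 0, -0.18, 0], [1, 0, 0, -0.201, 0], [1, 0, 0, -0.201, 0], [1, 0, 0, -0.201, 0]],
])

```text
time_s: 29.88
tcp_pos: [0.5934, 0.4206, 0.1296]
eef_rot: [-180.0, 0.0, -4.9]
contact_force: [0.1, -0.0, -1.8]
gripper_width: 0.0624
gripper_force: 20.0
```

play_rows([
  [[1, -0.002, 0.05, 0, 0], [1, -0.006, 0.11, 0, 0], [1, -0.01, 0.17, 0, -0.005], [1, -0.015, 0.23, 0, -0.01], [1, -0.02, 0.29, 0, -0.01], [1, -0.025, 0.35, 0, -0.01], [1, -0.03, 0.39, 0, -0.01], [1, -0.03, 0.4, 0, -0.01]],
])

```text
time_s: 30.55
tcp_pos: [0.5595, 0.219, 0.1282]
eef_rot: [179.9, 0.2, -4.2]
contact_force: [0.1, 0.6, -1.2]
gripper_width: 0.0621
gripper_force: 20.0
```

Run:
```python
from h import *
st()
a=placep(4,-.005,-.006); plan((*a[:2],.11,a[2]),(*a[:2],.0545,a[2]))
```

```text
t 30.55 [0.5595 0.219  0.1282] [179.89   0.18  -4.21] w 0.0621 F [ 0.1  0.6 -1.2] gf 20.0 j [ 40.  18. -16.  -0. -56.  46.]
shift [-0.0184  0.3676  0.0363] turn -0.0013 rows>=4.4 r=0.538
shift [ 0.    -0.     0.111] turn -0.0 rows>=1.3 r=0.538
```

play_rows([
  [[1, -0.002, 0.04, 0, 0], [1, -0.005, 0.1, 0, 0], [1, -0.008, 0.16, 0.005, 0], [1, -0.011, 0.22, 0.01, 0], [1, -0.014, 0.28, 0.02, 0], [1, -0.016, 0.33, 0.03, 0], [1, -0.018, 0.36, 0.036, 0], [1, -0.0184, 0.3676, 0.0363, -0.001]],
])

```text
time_s: 31.22
tcp_pos: [0.5377, 0.0376, 0.1101]
eef_rot: [179.9, 0.2, -4.1]
contact_force: [-0.2, 0.5, -0.9]
gripper_width: 0.0621
gripper_force: 20.0
```

play_rows([
  [[1, 0, 0, 0, 0], [1, 0, 0, 0, 0], [1, 0, 0, 0, 0], [1, 0, 0, 0, 0], [1, 0, 0, 0, 0], [1, 0, 0, 0, 0], [1, 0, 0, 0, 0], [1, 0, 0, 0, 0]],
])

```text
time_s: 31.88
tcp_pos: [0.5392, 0.0402, 0.1116]
eef_rot: [-180.0, -0.0, -4.0]
contact_force: [-0.4, 0.0, -1.0]
gripper_width: 0.0618
gripper_force: 20.0
```

Run:
```python
from h import *
st()
a=placep(4,-.005,-.006); plan((*a[:2],.0545,a[2]))
```

```text
t 31.88 [0.5392 0.0402 0.1116] [-180.     -0.     -3.97] w 0.0618 F [-0.4  0.  -1. ] gf 20.0 j [ 25.  14. -25.  -0. -51.  61.]
shift [-0.0043  0.0078  0.1142] turn 0.0016 rows>=1.4 r=0.538
```

play_rows([
  [[1, -0.0043, 0.0078, 0.01, 0.0016], [1, -0.0043, 0.0078, 0.035, 0.0016], [1, -0.0043, 0.0078, 0.06, 0.0016], [1, -0.0043, 0.0078, 0.085, 0.0016], [1, -0.0043, 0.0078, 0.105, 0.0016], [1, -0.0043, 0.0078, 0.115, 0.0016], [1, -0.0043, 0.0078, 0.115, 0.0016], [1, -0.0043, 0.0078, 0.115, 0.0016]],
])

```text
time_s: 32.55
tcp_pos: [0.5368, 0.0361, 0.0539]
eef_rot: [180.0, 0.0, -4.1]
contact_force: [-0.4, -1.3, -1.1]
gripper_width: 0.062
gripper_force: 20.0
```

play_rows([
  [[1, 0.002, 0, 0, 0], [1, 0.004, 0, 0, 0], [1, 0.006, 0, 0, 0], [1, 0.008, 0, 0, 0], [1, 0.01, 0, 0, 0], [1, 0.012, 0, 0, 0], [1, 0.013, 0, 0, 0], [1, 0.013, 0, 0, 0]],
])

```text
time_s: 33.22
tcp_pos: [0.5434, 0.0357, 0.0541]
eef_rot: [180.0, -0.0, -4.1]
contact_force: [-0.2, 1.0, -0.5]
gripper_width: 0.0618
gripper_force: 20.0
```

play_rows([
  [[1, 0.0005, 0, 0.001, 0], [1, 0.001, 0, 0.001, 0], [1, 0.0015, 0, 0.001, 0], [1, 0.002, 0, 0.001, 0], [1, 0.002, 0, 0.001, 0], [1, 0.002, 0, 0.001, 0], [1, 0.002, 0, 0.001, 0], [1, 0.002, 0, 0.001, 0]],
])

```text
time_s: 33.88
tcp_pos: [0.5443, 0.0356, 0.0536]
eef_rot: [-180.0, -0.0, -4.1]
contact_force: [-0.5, -0.8, -1.0]
gripper_width: 0.0621
gripper_force: 20.0
```

Run:
```python
from h import *
st()
b=placep(4,-.005,0); plan((*b[:2],.0545,b[2]))
```

```text
t 33.88 [0.5443 0.0356 0.0536] [-180.     -0.     -4.13] w 0.0621 F [-0.5 -0.8 -1. ] gf 20.0 j [ 24.  19. -28.   0. -43.  62.]
shift [-0.0031 -0.0005 -0.0018] turn -0.0003 rows>=0.0 r=0.544
```

play_rows([
  [[1, 0.001, 0, 0.0005, 0], [1, 0.001, 0, 0.001, 0], [1, 0.001, 0, 0.0015, 0], [1, 0.001, 0, 0.002, 0], [1, 0.001, 0, 0.002, 0], [1, 0.001, 0, 0.002, 0], [1, 0.001, 0, 0.002, 0], [1, 0.001, 0, 0.002, 0]],
])

```text
time_s: 34.55
tcp_pos: [0.5448, 0.0356, 0.053]
eef_rot: [-180.0, -0.0, -4.1]
contact_force: [-2.0, 1.2, 6.0]
gripper_width: 0.0619
gripper_force: 20.0
```

play_rows([
  [[0, 0, 0, 0, 0], [0, 0, 0, 0, 0], [0, 0, 0, 0, 0], [0, 0, 0, 0, 0], [0, 0, 0, 0, 0], [0, 0, 0, 0, 0], [0, 0, 0, -0.02, 0], [0, 0, 0, -0.04, 0]],
])

```text
time_s: 35.22
tcp_pos: [0.5444, 0.0354, 0.0729]
eef_rot: [180.0, 0.1, -4.1]
contact_force: [0.2, 0.4, 0.6]
gripper_width: 0.0875
gripper_force: 0.0
```

play_rows([
  [[0, 0.02, 0, -0.04, 0], [0, 0.04, 0, -0.1, 0], [0, 0.06, 0, -0.16, 0], [0, 0.08, 0, -0.22, 0], [0, 0.08, 0, -0.28, 0], [0, 0.08, 0, -0.32, 0], [0, 0.08, 0, -0.32, 0], [0, 0.08, 0, -0.32, 0]],
])

```text
time_s: 35.88
tcp_pos: [0.5853, 0.0329, 0.2352]
eef_rot: [-179.9, -0.2, -4.1]
contact_force: [0.3, -0.0, -0.8]
gripper_width: 0.0875
gripper_force: 0.0
```

```bash
python3 - <<'E' 2>/dev/null
from h import *
see('w10')
job([.5085,.4327],99.8,5,-.001)
plan((.51,.42,.24,5))
E
```

```text
t 35.88 [0.5853 0.0329 0.2352] [-179.9    -0.22   -4.13] w 0.0875 F [ 0.3 -0.  -0.8] gf 0.0 j [ 22.  12. -10.   0. -68.  64.]
griddle [0.5619 0.0345] -4.24 [0.1832 0.0777] 19
W [0.5476 0.0027] -94.1 L [13.8 55.1 35.4 59.6] px [322. 258.] ('slotframe', array([-12.3, -32.9]))
W [0.5876 0.0029] -71.6 L [50.5 60.6 50.6 61.2] px [324. 207.] ('slotframe', array([ 27.6, -29.8]))
W [0.64 0.06] 85.9 L [13.7 54.3 36.2 59.9] px [327. 154.] ('slotframe', array([75.8, 30.9]))
pick [0.5148 0.4023 9.8   ] place [ 0.5278  0.0371 -4.1   ]
shift [-0.1924 -0.7271  0.2272] turn -0.1622 rows>=9.4 r=0.653
shift [0.    0.    0.181] turn -0.0 rows>=2.2 r=0.653
shift [ 0.     0.    -0.201] turn -0.0 rows>=2.4 r=0.653
shift [-0.1103  0.7214 -0.    ] turn 0.1617 rows>=8.8 r=0.523
shift [ 0.    -0.     0.152] turn -0.0 rows>=1.8 r=0.523
shift [ 0.012  0.    -0.   ] turn -0.0 rows>=0.1 r=0.529
shift [-0.2045 -0.7617 -0.0128] turn -0.1063 rows>=9.5 r=0.661
```

play_rows([
  [[0, -0.01, -0.06, 0, -0.01], [0, -0.025, -0.12, 0, -0.03], [0, -0.04, -0.19, 0, -0.05], [0, -0.055, -0.25, 0, -0.07], [0, -0.07, -0.32, 0, -0.09], [0, -0.085, -0.39, 0, -0.11], [0, -0.1, -0.46, 0, -0.13], [0, -0.115, -0.52, 0, -0.16]],
])

```text
time_s: 36.6
tcp_pos: [0.5449, 0.2979, 0.2315]
eef_rot: [179.9, 0.1, 9.7]
contact_force: [0.8, 0.2, 0.1]
gripper_width: 0.088
gripper_force: 0.0
```

play_rows([
  [[0, 0.02, -0.05, 0, 0], [0, 0.0, -0.11, 0, 0], [0, 0.0, -0.17, 0, 0], [0, 0.0, -0.22, 0, 0], [0, 0.0, -0.22, 0, 0], [0, 0.0, -0.22, 0, 0], [0, 0.0, -0.22, 0, 0], [0, 0.0, -0.22, 0, 0]],
])

```text
time_s: 37.27
tcp_pos: [0.5276, 0.4037, 0.2321]
eef_rot: [180.0, 0.0, 9.6]
contact_force: [-0.7, -0.3, -0.1]
gripper_width: 0.088
gripper_force: 0.0
```

```bash
python3 - <<'E' 2>/dev/null
from h import *
im,i=see('w11')
Q=quads(im,i); A=max(Q,key=lambda w:w[0][0]); job(A[0],A[1],5,-.001)
E
```

```text
t 37.27 [0.5276 0.4037 0.2321] [1.7996e+02 5.0000e-02 9.5900e+00] w 0.088 F [-0.7 -0.3 -0.1] gf 0.0 j [ 54.  19.  -0.  -0. -70.  45.]
W [0.4376 0.3744] -81.4 L [13.  55.8 35.3 59. ] px [300. 310.] 
W [0.5083 0.4335] 99.6 L [13.  54.7 36.1 60.5] px [324. 231.] 
pick [0.5144 0.4031 9.6134] place [ 0.5278  0.0371 -4.1   ]
shift [-0.0264 -0.0033  0.2248] turn -0.0005 rows>=2.7 r=0.654
shift [0.    0.    0.181] turn -0.0 rows>=2.2 r=0.654
shift [ 0.     0.    -0.201] turn -0.0 rows>=2.4 r=0.654
shift [-0.1076  0.7234 -0.    ] turn 0.1596 rows>=8.8 r=0.523
shift [ 0.    -0.     0.152] turn -0.0 rows>=1.8 r=0.523
shift [ 0.012  0.    -0.   ] turn -0.0 rows>=0.1 r=0.529
```

play_rows([
  [[0, -0.01, -0.003, 0.05, 0], [0, -0.02, -0.003, 0.1, 0], [0, -0.0264, -0.003, 0.15, 0], [0, -0.0264, -0.003, 0.2, 0], [0, -0.0264, -0.003, 0.2248, 0], [0, -0.0264, -0.003, 0.2248, 0], [0, -0.0264, -0.003, 0.2248, 0], [0, -0.0264, -0.003, 0.2248, 0]],
])

```text
time_s: 37.98
tcp_pos: [0.5154, 0.4044, 0.1219]
eef_rot: [-179.9, -0.1, 9.6]
contact_force: [0.0, -0.2, 0.2]
gripper_width: 0.0875
gripper_force: 0.0
```

play_rows([
  [[0, 0, 0, 0, 0], [0, 0, 0, 0.02, 0], [0, 0, 0, 0.06, 0], [0, 0, 0, 0.1, 0], [0, 0, 0, 0.14, 0], [0, 0, 0, 0.17, 0], [0, 0, 0, 0.181, 0], [0, 0, 0, 0.181, 0]],
])

```text
time_s: 38.65
tcp_pos: [0.5138, 0.4032, 0.0281]
eef_rot: [179.9, 0.1, 9.6]
contact_force: [-0.7, 0.7, 0.4]
gripper_width: 0.0878
gripper_force: 0.0
```

play_rows([
  [[1, 0, 0, 0, 0], [1, 0, 0, 0, 0], [1, 0, 0, 0, 0], [1, 0, 0, 0, 0], [1, 0, 0, 0, 0], [1, 0, 0, 0, 0], [1, 0, 0, 0, 0], [1, 0, 0, 0, 0]],
])

```text
time_s: 39.32
tcp_pos: [0.5147, 0.4043, 0.0306]
eef_rot: [-180.0, -0.1, 9.6]
contact_force: [-0.9, -0.4, 6.2]
gripper_width: 0.0618
gripper_force: 20.0
```

play_rows([
  [[1, 0, 0, -0.03, 0], [1, 0, 0, -0.07, 0], [1, 0, 0, -0.11, 0], [1, 0, 0, -0.15, 0], [1, 0, 0, -0.18, 0], [1, 0, 0, -0.201, 0], [1, 0, 0, -0.201, 0], [1, 0, 0, -0.201, 0]],
])

```text
time_s: 39.98
tcp_pos: [0.5142, 0.4039, 0.13]
eef_rot: [-180.0, -0.0, 9.6]
contact_force: [0.4, 0.1, -1.5]
gripper_width: 0.0617
gripper_force: 20.0
```

play_rows([
  [[1, -0.008, 0.05, 0, 0.01], [1, -0.018, 0.12, 0, 0.03], [1, -0.028, 0.19, 0, 0.05], [1, -0.038, 0.26, 0, 0.07], [1, -0.048, 0.33, 0, 0.09], [1, -0.058, 0.4, 0, 0.11], [1, -0.068, 0.47, 0, 0.13], [1, -0.078, 0.52, 0, 0.15]],
])

```text
time_s: 40.65
tcp_pos: [0.518, 0.1381, 0.1286]
eef_rot: [179.9, 0.1, -3.4]
contact_force: [0.0, 0.4, -1.4]
gripper_width: 0.0618
gripper_force: 20.0
```

Run:
```python
from h import *
st()
a=placep(5,-.001,-.006); plan((*a[:2],.11,a[2]),(*a[:2],.0545,a[2]))
```

```text
t 40.65 [0.518  0.1381 0.1286] [ 1.7991e+02  1.4000e-01 -3.4100e+00] w 0.0618 F [ 0.   0.4 -1.4] gf 20.0 j [ 36.  13. -24.  -0. -53.  51.]
shift [0.0195 0.2004 0.0372] turn 0.008 rows>=2.5 r=0.523
shift [ 0.    -0.     0.111] turn -0.0 rows>=1.3 r=0.523
```

play_rows([
  [[1, 0.005, 0.05, 0.01, 0.005], [1, 0.011, 0.11, 0.02, 0.008], [1, 0.017, 0.16, 0.03, 0.008], [1, 0.0195, 0.197, 0.0372, 0.008], [1, 0.0195, 0.197, 0.0372, 0.008], [1, 0.0195, 0.197, 0.0372, 0.008], [1, 0.0195, 0.197, 0.0372, 0.008], [1, 0.0195, 0.197, 0.0372, 0.008]],
])

```text
time_s: 41.32
tcp_pos: [0.5234, 0.0427, 0.1112]
eef_rot: [180.0, 0.0, -3.9]
contact_force: [0.0, 0.1, -0.4]
gripper_width: 0.0616
gripper_force: 20.0
```

play_rows([
  [[1, 0, 0, 0, 0], [1, 0, 0, 0, 0], [1, 0, 0, 0, 0], [1, 0, 0, 0, 0], [1, 0, 0, 0, 0], [1, 0, 0, 0, 0], [1, 0, 0, 0, 0], [1, 0, 0, 0, 0]],
])

```text
time_s: 41.98
tcp_pos: [0.5235, 0.0422, 0.1116]
eef_rot: [-180.0, 0.0, -4.0]
contact_force: [-0.8, 0.2, -0.4]
gripper_width: 0.0618
gripper_force: 20.0
```

Run:
```python
from h import *
st()
a=placep(5,-.001,-.006); plan((*a[:2],.0545,a[2]))
```

```text
t 41.98 [0.5235 0.0422 0.1116] [-180.      0.     -3.96] w 0.0618 F [-0.8  0.2 -0.4] gf 20.0 j [ 26.  13. -27.  -0. -50.  60.]
shift [-0.0026  0.0096  0.1141] turn 0.0017 rows>=1.4 r=0.523
```

play_rows([
  [[1, -0.0026, 0.0096, 0.01, 0.0016], [1, -0.0026, 0.0096, 0.035, 0.0016], [1, -0.0026, 0.0096, 0.06, 0.0016], [1, -0.0026, 0.0096, 0.085, 0.0016], [1, -0.0026, 0.0096, 0.105, 0.0016], [1, -0.0026, 0.0096, 0.115, 0.0016], [1, -0.0026, 0.0096, 0.115, 0.0016], [1, -0.0026, 0.0096, 0.115, 0.0016]],
])

```text
time_s: 42.65
tcp_pos: [0.5218, 0.0373, 0.0538]
eef_rot: [180.0, 0.0, -4.1]
contact_force: [-0.2, 0.2, -1.7]
gripper_width: 0.0621
gripper_force: 20.0
```

play_rows([
  [[1, 0.002, 0, 0, 0], [1, 0.004, 0, 0, 0], [1, 0.006, 0, 0, 0], [1, 0.008, 0, 0, 0], [1, 0.01, 0, 0, 0], [1, 0.012, 0, 0, 0], [1, 0.013, 0, 0, 0], [1, 0.013, 0, 0, 0]],
])

```text
time_s: 43.32
tcp_pos: [0.5285, 0.037, 0.0541]
eef_rot: [-180.0, -0.0, -4.1]
contact_force: [0.9, 0.4, -0.7]
gripper_width: 0.0621
gripper_force: 20.0
```

play_rows([
  [[1, 0.0005, 0, 0.001, 0], [1, 0.001, 0, 0.0015, 0], [1, 0.0015, 0, 0.002, 0], [1, 0.002, 0, 0.002, 0], [1, 0.002, 0, 0.002, 0], [1, 0.002, 0, 0.002, 0], [1, 0.002, 0, 0.002, 0], [1, 0.002, 0, 0.002, 0]],
])

```text
time_s: 43.98
tcp_pos: [0.5294, 0.0369, 0.0531]
eef_rot: [-180.0, -0.0, -4.1]
contact_force: [-1.2, 0.1, 1.0]
gripper_width: 0.0619
gripper_force: 20.0
```

Run:
```python
from h import *
st()
b=placep(5,-.001,0); plan((*b[:2],.0545,b[2]))
```

```text
t 43.98 [0.5294 0.0369 0.0531] [-1.80e+02 -1.00e-02 -4.09e+00] w 0.0619 F [-1.2  0.1  1. ] gf 20.0 j [ 25.  18. -30.   0. -43.  61.]
shift [-0.0032 -0.     -0.0027] turn 0.0001 rows>=0.0 r=0.529
```

Release, and go to F via a look.

play_rows([
  [[0, 0.001, 0, 0, 0], [0, 0.001, 0, 0, 0], [0, 0.001, 0, 0, 0], [0, 0.001, 0, 0, 0], [0, 0, 0, 0, 0], [0, 0, 0, 0, 0], [0, 0, 0, -0.02, 0], [0, 0, 0, -0.04, 0]],
])

```text
time_s: 44.65
tcp_pos: [0.529, 0.0367, 0.0734]
eef_rot: [180.0, 0.1, -4.1]
contact_force: [0.7, -0.3, 0.5]
gripper_width: 0.0872
gripper_force: 0.0
```

play_rows([
  [[0, 0.02, 0, -0.04, 0], [0, 0.04, 0, -0.1, 0], [0, 0.06, 0, -0.16, 0], [0, 0.08, 0, -0.22, 0], [0, 0.1, 0, -0.28, 0], [0, 0.11, 0, -0.32, 0], [0, 0.11, 0, -0.32, 0], [0, 0.11, 0, -0.32, 0]],
])

```text
time_s: 45.32
tcp_pos: [0.585, 0.0331, 0.2355]
eef_rot: [-179.9, -0.2, -4.1]
contact_force: [-0.3, -0.1, -0.4]
gripper_width: 0.0877
gripper_force: 0.0
```

```bash
python3 - <<'E' 2>/dev/null
from h import *
see('w12')
plan((.47,.39,.22,8.6))
E
```

```text
t 45.32 [0.585  0.0331 0.2355] [-179.91   -0.2    -4.11] w 0.0877 F [-0.3 -0.1 -0.4] gf 0.0 j [ 22.  12. -10.   0. -68.  64.]
griddle [0.5619 0.0345] -4.24 [0.1824 0.0774] 19
W [0.53  0.068] 86.0 L [13.3 55.3 35.2 59. ] px [326. 290.] ('slotframe', array([-34.5,  31. ]))
W [0.5469 0.0028] -94.9 L [12.9 55.1 36.3 59.9] px [322. 258.] ('slotframe', array([-13. , -32.8]))
W [0.5855 0.0632] 85.9 L [12.8 55.7 35.2 59.6] px [328. 224.] ('slotframe', array([21.2, 30.2]))
W [ 6.026e-01 -6.000e-04] -92.4 L [14.  55.6 35.8 59.1] px [321. 191.] ('slotframe', array([ 42.8, -32.2]))
W [0.6396 0.0602] 85.9 L [13.  54.3 35.5 59.9] px [327. 154.] ('slotframe', array([75.4, 31.1]))
shift [-0.2785 -0.6958  0.0279] turn -0.1479 rows>=9.0 r=0.611
```

View pics/w12.png

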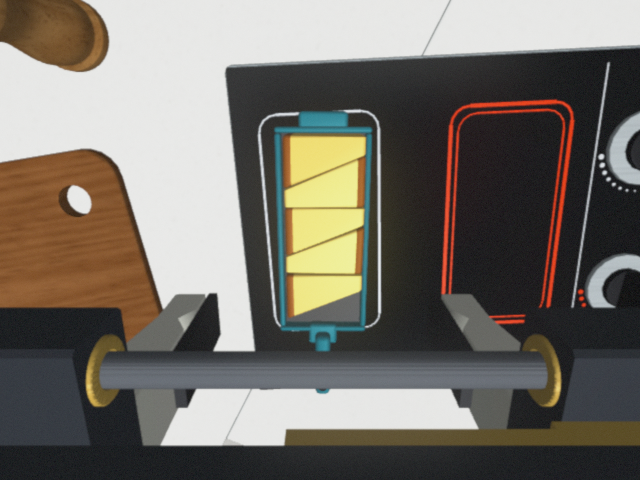

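play_rows([
  [[0, -0.02, -0.06, 0, -0.01], [0, -0.05, -0.13, 0, -0.03], [0, -0.08, -0.2, 0.005, -0.05], [0, -0.11, -0.27, 0.01, -0.07], [0, -0.14, -0.34, 0.015, -0.09], [0, -0.165, -0.41, 0.02, -0.11], [0, -0.19, -0.47, 0.025, -0.13], [0, -0.21, -0.53, 0.027, -0.148]],
])

```text
time_s: 46.03
tcp_pos: [0.4963, 0.3058, 0.2184]
eef_rot: [179.9, 0.1, 8.8]
contact_force: [0.5, 0.3, 0.5]
gripper_width: 0.0877
gripper_force: 0.0
```

play_rows([
  [[0, -0.03, -0.06, 0, 0], [0, -0.06, -0.11, 0, 0], [0, -0.1, -0.147, 0, 0], [0, -0.1, -0.147, 0, 0], [0, -0.1, -0.147, 0, 0], [0, -0.1, -0.147, 0, 0], [0, -0.1, -0.147, 0, 0], [0, -0.1, -0.147, 0, 0]],
])

```text
time_s: 46.7
tcp_pos: [0.4384, 0.3692, 0.2194]
eef_rot: [180.0, 0.0, 8.6]
contact_force: [-0.2, 0.1, 0.2]
gripper_width: 0.0872
gripper_force: 0.0
```

```bash
python3 - <<'E' 2>/dev/null
from h import *
im,i=see('w13')
Q=quads(im,i); A=max(Q,key=lambda w:w[0][0]); job(A[0],A[1],6,-.005)
E
```

```text
t 46.7 [0.4384 0.3692 0.2194] [1.7998e+02 1.0000e-02 8.5600e+00] w 0.0872 F [-0.2  0.1  0.2] gf 0.0 j [ 60.  11. -13.   0. -66.  39.]
W [0.4377 0.3744] -81.4 L [13.2 54.6 34.7 58.3] px [273. 212.] 
pick [0.4281 0.4043 8.5864] place [ 0.4869  0.04   -4.1   ]
shift [-0.01   -0.0724  0.1988] turn -0.0004 rows>=2.5 r=0.589
shift [0.    0.    0.181] turn -0.0 rows>=2.2 r=0.589
shift [ 0.     0.    -0.201] turn -0.0 rows>=2.4 r=0.589
shift [-0.0042  0.7354 -0.    ] turn 0.1476 rows>=8.8 r=0.483
shift [ 0.    -0.     0.152] turn -0.0 rows>=1.8 r=0.483
shift [ 0.012 -0.    -0.   ] turn -0.0 rows>=0.1 r=0.489
```

play_rows([
  [[0, -0.003, -0.02, 0.05, 0], [0, -0.006, -0.04, 0.1, 0], [0, -0.01, -0.0724, 0.15, 0], [0, -0.01, -0.0724, 0.19, 0], [0, -0.01, -0.0724, 0.1988, 0], [0, -0.01, -0.0724, 0.1988, 0], [0, -0.01, -0.0724, 0.1988, 0], [0, -0.01, -0.0724, 0.1988, 0]],
])

```text
time_s: 47.42
tcp_pos: [0.4285, 0.4054, 0.1218]
eef_rot: [-179.9, -0.1, 8.6]
contact_force: [-0.1, 0.1, -0.0]
gripper_width: 0.0876
gripper_force: 0.0
```

play_rows([
  [[0, 0, 0, 0, 0], [0, 0, 0, 0.02, 0], [0, 0, 0, 0.06, 0], [0, 0, 0, 0.1, 0], [0, 0, 0, 0.14, 0], [0, 0, 0, 0.17, 0], [0, 0, 0, 0.181, 0], [0, 0, 0, 0.181, 0]],
])

```text
time_s: 48.08
tcp_pos: [0.4271, 0.4041, 0.0283]
eef_rot: [179.9, 0.1, 8.6]
contact_force: [-0.5, 0.3, 0.1]
gripper_width: 0.0877
gripper_force: 0.0
```

play_rows([
  [[1, 0, 0, 0, 0], [1, 0, 0, 0, 0], [1, 0, 0, 0, 0], [1, 0, 0, 0, 0], [1, 0, 0, 0, 0], [1, 0, 0, 0, 0], [1, 0, 0, 0, 0], [1, 0, 0, 0, 0]],
])

```text
time_s: 48.75
tcp_pos: [0.4278, 0.4054, 0.0305]
eef_rot: [-180.0, -0.0, 8.6]
contact_force: [-2.0, -1.0, 6.4]
gripper_width: 0.0623
gripper_force: 20.0
```

play_rows([
  [[1, 0, 0, -0.03, 0], [1, 0, 0, -0.07, 0], [1, 0, 0, -0.11, 0], [1, 0, 0, -0.15, 0], [1, 0, 0, -0.18, 0], [1, 0, 0, -0.201, 0], [1, 0, 0, -0.201, 0], [1, 0, 0, -0.201, 0]],
])

```text
time_s: 49.42
tcp_pos: [0.4274, 0.405, 0.13]
eef_rot: [-180.0, -0.0, 8.6]
contact_force: [0.7, -0.4, -2.8]
gripper_width: 0.0617
gripper_force: 20.0
```

play_rows([
  [[1, 0.01, 0.05, 0, 0.01], [1, 0.02, 0.11, 0, 0.03], [1, 0.02, 0.17, 0, 0.05], [1, 0.02, 0.24, 0, 0.07], [1, 0.02, 0.31, 0, 0.09], [1, 0.02, 0.37, 0, 0.11], [1, 0.02, 0.43, 0, 0.13], [1, 0.02, 0.48, 0, 0.147]],
])

```text
time_s: 50.08
tcp_pos: [0.4725, 0.1668, 0.1287]
eef_rot: [179.9, 0.1, -4.1]
contact_force: [1.0, -0.1, -0.2]
gripper_width: 0.0618
gripper_force: 20.0
```

Run:
```python
from h import *
st()
a=placep(6,-.005,-.002); plan((*a[:2],.11,a[2]),(*a[:2],.0545,a[2]))
```

```text
t 50.08 [0.4725 0.1668 0.1287] [ 1.7991e+02  1.2000e-01 -4.1300e+00] w 0.0618 F [ 1.  -0.1 -0.2] gf 20.0 j [ 42.   9. -29.  -0. -52.  44.]
shift [0.043  0.2508 0.0374] turn -0.0004 rows>=3.1 r=0.487
shift [ 0.    -0.     0.111] turn -0.0 rows>=1.3 r=0.487
```

play_rows([
  [[1, 0.008, 0.05, 0.01, 0], [1, 0.018, 0.11, 0.02, 0], [1, 0.028, 0.17, 0.03, 0], [1, 0.038, 0.22, 0.037, 0], [1, 0.043, 0.248, 0.037, 0], [1, 0.043, 0.248, 0.037, 0], [1, 0.043, 0.248, 0.037, 0], [1, 0.043, 0.248, 0.037, 0]],
])

```text
time_s: 50.75
tcp_pos: [0.4859, 0.0441, 0.1109]
eef_rot: [180.0, 0.1, -4.0]
contact_force: [0.1, 0.1, -0.3]
gripper_width: 0.0618
gripper_force: 20.0
```

play_rows([
  [[1, 0, 0, 0, 0], [1, 0, 0, 0, 0], [1, 0, 0, 0, 0], [1, 0, 0, 0, 0], [1, 0, 0, 0, 0], [1, 0, 0, 0, 0], [1, 0, 0, 0, 0], [1, 0, 0, 0, 0]],
])

```text
time_s: 51.42
tcp_pos: [0.4862, 0.0441, 0.1117]
eef_rot: [-180.0, -0.0, -4.0]
contact_force: [-0.4, 0.1, -0.6]
gripper_width: 0.0619
gripper_force: 20.0
```

Run:
```python
from h import *
st()
a=placep(6,-.005,-.002); plan((*a[:2],.0545,a[2]))
```

```text
t 51.42 [0.4862 0.0441 0.1117] [-180.     -0.     -4.01] w 0.0619 F [-0.4  0.1 -0.6] gf 20.0 j [ 28.   9. -31.  -0. -49.  58.]
shift [-0.0021  0.008   0.1144] turn 0.0011 rows>=1.4 r=0.487
```

play_rows([
  [[1, -0.002, 0.008, 0.01, 0.001], [1, -0.002, 0.008, 0.035, 0.001], [1, -0.002, 0.008, 0.06, 0.001], [1, -0.002, 0.008, 0.085, 0.001], [1, -0.002, 0.008, 0.1, 0.001], [1, -0.002, 0.008, 0.11, 0.001], [1, -0.002, 0.008, 0.115, 0.001], [1, -0.002, 0.008, 0.115, 0.001]],
])

```text
time_s: 52.08
tcp_pos: [0.4849, 0.0399, 0.0543]
eef_rot: [180.0, 0.0, -4.1]
contact_force: [0.6, 1.0, -1.7]
gripper_width: 0.0617
gripper_force: 20.0
```

play_rows([
  [[1, 0.001, 0, 0, 0], [1, 0.002, 0, 0, 0], [1, 0.003, 0, 0, 0], [1, 0.004, 0, 0.001, 0], [1, 0.005, 0, 0.001, 0], [1, 0.006, 0, 0.001, 0], [1, 0.006, 0, 0.001, 0], [1, 0.006, 0, 0.001, 0]],
])

```text
time_s: 52.75
tcp_pos: [0.4881, 0.0399, 0.0541]
eef_rot: [-180.0, -0.0, -4.1]
contact_force: [-2.1, 0.3, 4.9]
gripper_width: 0.0618
gripper_force: 20.0
```

Run:
```python
from h import *
st()
b=placep(6,-.005,0); plan((*b[:2],.0545,b[2]))
```

```text
t 52.75 [0.4881 0.0399 0.0541] [-1.80e+02 -2.00e-02 -4.08e+00] w 0.0618 F [-2.1  0.3  4.9] gf 20.0 j [ 28.  14. -35.   0. -41.  58.]
shift [-0.0024  0.     -0.0007] turn 0.0002 rows>=0.0 r=0.489
```

play_rows([
  [[1, 0.001, 0, 0, 0], [1, 0.002, 0, 0, 0], [1, 0.002, 0, 0, 0], [1, 0.002, 0, 0, 0], [1, 0.002, 0, 0, 0], [1, 0.002, 0, 0, 0], [1, 0.002, 0, 0, 0], [1, 0.002, 0, 0, 0]],
])

```text
time_s: 53.42
tcp_pos: [0.489, 0.0398, 0.0541]
eef_rot: [180.0, -0.0, -4.1]
contact_force: [-2.8, 0.3, 5.6]
gripper_width: 0.062
gripper_force: 20.0
```

play_rows([
  [[0, 0, 0, 0, 0], [0, 0, 0, 0, 0], [0, 0, 0, 0, 0], [0, 0, 0, 0, 0], [0, 0, 0, 0, 0], [0, 0, 0, 0, 0], [0, 0, 0, -0.02, 0], [0, 0, 0, -0.04, 0]],
])

```text
time_s: 54.08
tcp_pos: [0.4884, 0.0396, 0.0733]
eef_rot: [179.9, 0.1, -4.1]
contact_force: [-1.0, -0.2, 0.8]
gripper_width: 0.0873
gripper_force: 0.0
```

play_rows([
  [[0, 0.02, 0, -0.05, 0], [0, 0.04, 0, -0.12, 0], [0, 0.06, 0, -0.19, 0], [0, 0.08, 0, -0.26, 0], [0, 0.1, 0, -0.32, 0], [0, 0.12, 0, -0.37, 0], [0, 0.12, 0, -0.4, 0], [0, 0.12, 0, -0.4, 0]],
])

```text
time_s: 54.75
tcp_pos: [0.5508, 0.0357, 0.2775]
eef_rot: [-179.9, -0.3, -4.1]
contact_force: [0.2, 0.4, -0.0]
gripper_width: 0.0877
gripper_force: 0.0
```

play_rows([
  [[0, 0, 0, 0, 0], [0, 0, 0, 0, 0], [0, 0, 0, 0, 0], [0, 0, 0, 0, 0], [0, 0, 0, 0, 0], [0, 0, 0, 0, 0], [0, 0, 0, 0, 0], [0, 0, 0, 0, 0]],
])

```text
time_s: 55.42
tcp_pos: [0.5487, 0.0356, 0.2735]
eef_rot: [180.0, 0.0, -4.1]
contact_force: [-0.4, 0.3, -0.3]
gripper_width: 0.0877
gripper_force: 0.0
```

```bash
python3 - <<'E' 2>/dev/null
from h import *
see('w14')
E
```

```text
t 55.42 [0.5487 0.0356 0.2735] [ 1.7999e+02  1.0000e-02 -4.0900e+00] w 0.0877 F [-0.4  0.3 -0.3] gf 0.0 j [ 24.   7. -11.  -0. -72.  62.]
griddle [0.5619 0.0345] -4.17 [0.1815 0.0772] 19
W [0.4919 0.0073] -94.1 L [13.6 55.6 35.4 58.8] px [320. 263.] ('slotframe', array([-68.2, -32.3]))
W [0.53   0.0679] 85.9 L [12.8 54.2 36.3 60. ] px [326. 233.] ('slotframe', array([-34.5,  30.9]))
W [0.5858 0.0629] 85.9 L [50.6 55.  50.7 55.7] px [325. 184.] ('slotframe', array([21.5, 29.9]))
W [0.6395 0.0589] 86.0 L [52.6 55.6 52.7 55.7] px [323. 120.] ('slotframe', array([75.4, 29.8]))
```

View pics/w14.png

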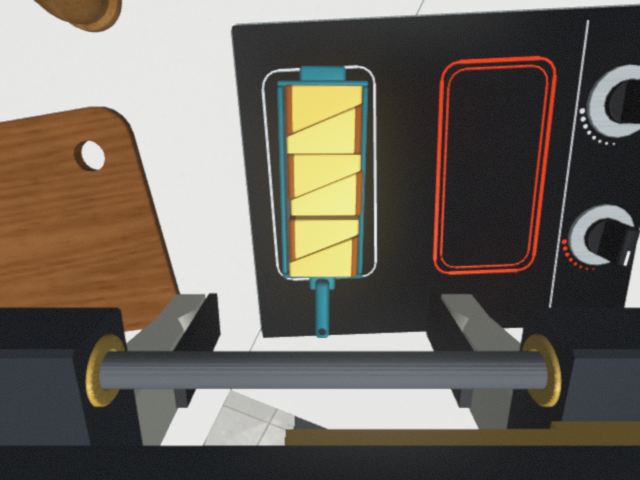

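```bash
python3 - <<'E' 2>/dev/null
from h import *
i=r.camera_info('wrist');im=cv2.imread('pics/w14.png')
hsv=cv2.cvtColor(im,cv2.COLOR_BGR2HSV); m=cv2.inRange(hsv,(0,150,120),(10,255,255))
for c in cv2.findContours(m,0,1)[0]:
    x,y,w,h=cv2.boundingRect(c)
    if w*h>5000: print((x,y,w,h)); q=ray('wrist',c.reshape(-1,2),.034,i); print('cook',cv2.minAreaRect((q*1000).astype(np.float32)))
m=cv2.inRange(hsv,(0,0,130),(180,60,255)); m[:,:250]=0;m[:,390:]=0
for c in cv2.findContours(m,0,1)[0]:
    x,y,w,h=cv2.boundingRect(c)
    if w*h>3000: print((x,y,w,h)); q=ray('wrist',c.reshape(-1,2),.034,i); print('rest',cv2.minAreaRect((q*1000).astype(np.float32)))
# strip line ends, knob rings (white-ish rings)
print('line',ray('wrist',[[588,22],[550,306]],.034,i).round(4))
m=cv2.inRange(hsv,(0,0,120),(180,60,255)); m[:,:560]=0; m[:,638:]=0
for c in cv2.findContours(m,0,1)[0]:
    if cv2.contourArea(c)>200: print(cv2.boundingRect(c))
cv2.imwrite('pics/k.png',cv2.resize(im[40:300,540:640],None,fx=2.2,fy=2.2))
E
```

```text
(433, 56, 124, 219)
cook ((559.7318115234375, -125.84260559082031), (104.15278625488281, 204.172119140625), 88.45779418945312)
(250, 388, 140, 58)
rest ((290.6653747558594, 57.655616760253906), (163.62698364257812, 79.92003631591797), 85.92530059814453)
(250, 220, 140, 132)
rest ((448.2908935546875, 41.89682388305664), (151.6971435546875, 146.8433380126953), 82.9071044921875)
(261, 68, 39, 208)
rest ((570.5846557617188, 81.04407501220703), (32.480384826660156, 198.44239807128906), 79.85275268554688)
(344, 65, 33, 212)
rest ((564.2246704101562, -8.858640670776367), (201.8249053955078, 26.3076114654541), 2.1260223388671875)
(250, 0, 140, 24)
rest ((708.579345703125, 26.527122497558594), (119.01976776123047, 17.494516372680664), 85.95466613769531)
line [[ 0.6844 -0.2028]
 [ 0.4151 -0.1956]]
(624, 240, 14, 68)
(570, 205, 64, 60)
(589, 65, 49, 72)
(560, 20, 29, 216)
(560, 0, 78, 9)
```

Run:
```python
from h import *
plan((.555,.075,.22,-45),(.562,.120,.15,-91.54),(.562,.120,.040,-91.54))
```

```text
shift [ 0.0068 -0.0795  0.1072] turn 0.476 rows>=5.7 r=0.560
shift [-0.0537 -0.0735  0.14  ] turn 0.5415 rows>=6.5 r=0.575
shift [-0.    0.    0.22] turn -0.0 rows>=2.6 r=0.575
```

play_rows([
  [[0, 0.001, -0.01, 0.01, 0.05], [0, 0.002, -0.02, 0.03, 0.12], [0, 0.003, -0.035, 0.05, 0.19], [0, 0.004, -0.05, 0.07, 0.26], [0, 0.005, -0.065, 0.09, 0.33], [0, 0.0068, -0.0795, 0.107, 0.4], [0, 0.0068, -0.0795, 0.107, 0.45], [0, 0.0068, -0.0795, 0.107, 0.476]],
])

```text
time_s: 56.13
tcp_pos: [0.5547, 0.0752, 0.2194]
eef_rot: [179.9, 0.0, -45.2]
contact_force: [-0.6, 0.3, 1.3]
gripper_width: 0.088
gripper_force: 0.0
```

play_rows([
  [[0, -0.006, -0.01, 0.02, 0.07], [0, -0.014, -0.02, 0.04, 0.15], [0, -0.022, -0.03, 0.06, 0.23], [0, -0.03, -0.04, 0.08, 0.31], [0, -0.038, -0.05, 0.1, 0.39], [0, -0.046, -0.06, 0.12, 0.46], [0, -0.0537, -0.0735, 0.14, 0.52], [0, -0.0537, -0.0735, 0.14, 0.5415]],
])

```text
time_s: 56.8
tcp_pos: [0.5613, 0.1205, 0.148]
eef_rot: [179.9, -0.1, -91.8]
contact_force: [0.0, 1.0, 0.3]
gripper_width: 0.0879
gripper_force: 0.0
```

play_rows([
  [[0, 0, 0, 0, 0], [0, 0, 0, 0, 0], [0, 0, 0, 0, 0], [0, 0, 0, 0, 0], [0, 0, 0, 0, 0], [0, 0, 0, 0, 0], [0, 0, 0, 0, 0], [0, 0, 0, 0, 0]],
])

```text
time_s: 57.47
tcp_pos: [0.562, 0.1199, 0.1503]
eef_rot: [-180.0, 0.0, -91.5]
contact_force: [-0.0, 0.6, -0.4]
gripper_width: 0.0874
gripper_force: 0.0
```

```bash
python3 - <<'E' 2>/dev/null
from h import *
see('w15')
plan((.562,.120,.040,-91.54))
E
```

```text
t 57.47 [0.562  0.1199 0.1503] [-1.7999e+02  1.0000e-02 -9.1540e+01] w 0.0874 F [-0.   0.6 -0.4] gf 0.0 j [ 32.  15. -18.   0. -57. -33.]
W [0.4919 0.0068] -93.9 L [13.1 54.4 35.6 59.7] px [441. 111.] ('slotframe', array([-68.1, -32.8]))
W [0.5486 0.0009] -94.5 L [13.1 55.2 36.2 59.4] px [332. 101.] ('slotframe', array([-11.1, -34.6]))
W [ 0.6019 -0.0015] -94.4 L [13.  54.5 35.5 59.7] px [230. 100.] ('slotframe', array([ 42.1, -33.2]))
W [0.5301 0.0678] 85.9 L [13.  54.8 35.9 59.9] px [388.  98.] ('slotframe', array([-34.4,  30.8]))
W [0.5861 0.0632] 85.8 L [13.  54.8 36.1 60. ] px [280.  92.] ('slotframe', array([21.8, 30.2]))
W [0.6396 0.0599] 86.3 L [13.4 55.  35.9 60.1] px [176.  88.] ('slotframe', array([75.4, 30.8]))
shift [-2.000e-04  1.000e-04  2.205e-01] turn 0.0 rows>=2.6 r=0.575
```

View pics/w15.png

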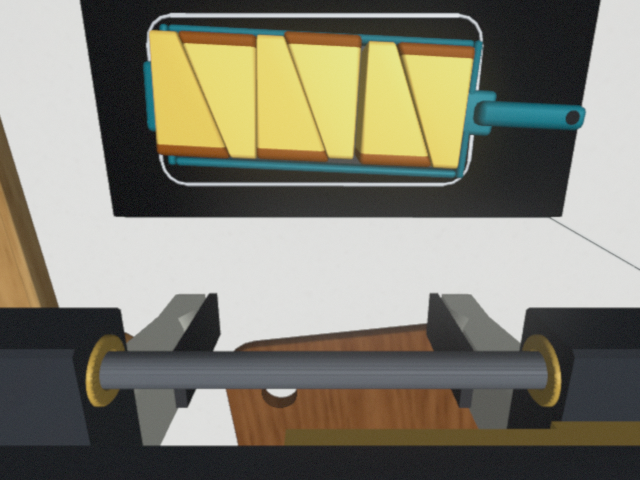

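play_rows([
  [[0, 0, 0, 0.03, 0], [0, 0, 0, 0.08, 0], [0, 0, 0, 0.13, 0], [0, 0, 0, 0.17, 0], [0, 0, 0, 0.2, 0], [0, 0, 0, 0.218, 0], [0, 0, 0, 0.218, 0], [0, 0, 0, 0.218, 0]],
])

```text
time_s: 58.18
tcp_pos: [0.5621, 0.1199, 0.0412]
eef_rot: [180.0, -0.0, -91.5]
contact_force: [-0.2, 0.7, 1.0]
gripper_width: 0.088
gripper_force: 0.0
```

play_rows([
  [[0, 0.007, 0, 0, 0], [0, 0.014, 0, 0, 0], [0, 0.021, 0, 0, 0], [0, 0.028, 0, 0, 0], [0, 0.035, 0, 0, 0], [0, 0.042, 0, 0, 0], [0, 0.049, 0, 0, 0], [0, 0.056, 0, 0, 0]],
])

```text
time_s: 58.85
tcp_pos: [0.5612, 0.0915, 0.0412]
eef_rot: [-180.0, 0.0, -91.5]
contact_force: [0.8, -1.2, -0.2]
gripper_width: 0.0875
gripper_force: 0.0
```

play_rows([
  [[0, 0.004, 0, 0, 0], [0, 0.008, 0, 0, 0], [0, 0.012, 0, 0, 0], [0, 0.016, 0, 0, 0], [0, 0.02, 0, 0, 0], [0, 0.024, 0, 0, 0], [0, 0.028, 0, 0, 0], [0, 0.032, 0, 0, 0]],
])

```text
time_s: 59.52
tcp_pos: [0.5613, 0.0768, 0.0412]
eef_rot: [-179.9, 0.1, -91.5]
contact_force: [-0.3, 5.6, -0.9]
gripper_width: 0.0875
gripper_force: 2.5
```

play_rows([
  [[0, 0.004, 0, 0, 0], [0, 0.008, 0, 0, 0], [0, 0.012, 0, 0, 0], [0, 0.016, 0, 0, 0], [0, 0.02, 0, 0, 0], [0, 0.024, 0, 0, 0], [0, 0.028, 0, 0, 0], [0, 0.032, 0, 0, 0]],
])

```text
time_s: 60.18
tcp_pos: [0.5609, 0.0608, 0.0412]
eef_rot: [-179.9, 0.1, -91.5]
contact_force: [0.1, 4.6, -1.4]
gripper_width: 0.0877
gripper_force: 2.5
```

```bash
python3 - <<'E' 2>/dev/null
from h import *
see('w16')
E
```

```text
t 60.18 [0.5609 0.0608 0.0412] [-1.7994e+02  6.0000e-02 -9.1510e+01] w 0.0877 F [ 0.1  4.6 -1.4] gf 2.5 j [ 26.  21. -26.  -0. -43. -28.]
W [ 0.4952 -0.0222] -91.5 L [12.7 53.9 35.1 58.4] px [524. 218.] ('slotframe', array([-62.8, -61.4]))
W [ 0.605 -0.025] -91.7 L [13.4 54.2 35.4 58.5] px [154. 218.] ('slotframe', array([ 47. , -56.4]))
W [ 0.5524 -0.0261] -91.2 L [13.3 53.9 35.5 58.4] px [332. 210.] ('slotframe', array([ -5.4, -61.2]))
W [0.6399 0.0381] 88.7 L [12.7 54.9 35.7 59.5] px [ 57. 203.] ('slotframe', array([77.3,  9. ]))
W [0.5302 0.0406] 88.9 L [12.9 55.1 35.9 59.5] px [430. 202.] ('slotframe', array([-32.4,   3.7]))
W [0.5862 0.0389] 88.9 L [12.9 55.  35.9 59.8] px [239. 202.] ('slotframe', array([23.6,  6. ]))
```

View pics/w16.png

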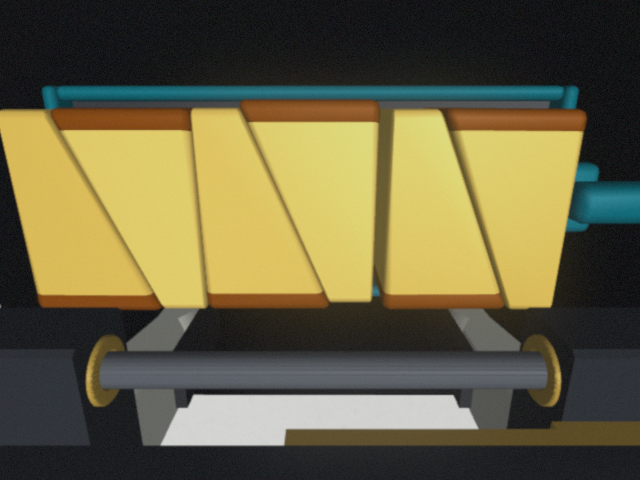

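play_rows([
  [[0, 0.005, 0, 0, 0], [0, 0.01, 0, 0, 0], [0, 0.015, 0, 0, 0], [0, 0.02, 0, 0, 0], [0, 0.025, 0, 0, 0], [0, 0.03, 0, 0, 0], [0, 0.035, 0, 0, 0], [0, 0.04, 0, 0, 0]],
])

```text
time_s: 60.9
tcp_pos: [0.5603, 0.0407, 0.0412]
eef_rot: [-179.9, 0.1, -91.5]
contact_force: [0.2, 4.6, -1.2]
gripper_width: 0.0875
gripper_force: 2.6
```

play_rows([
  [[0, 0.005, 0, 0, 0], [0, 0.01, 0, 0, 0], [0, 0.015, 0, 0, 0], [0, 0.02, 0, 0, 0], [0, 0.025, 0, 0, 0], [0, 0.03, 0, 0, 0], [0, 0.035, 0, 0, 0], [0, 0.04, 0, 0, 0]],
])

```text
time_s: 61.57
tcp_pos: [0.5598, 0.0207, 0.0412]
eef_rot: [-179.9, 0.1, -91.5]
contact_force: [-0.6, 5.8, -1.3]
gripper_width: 0.0876
gripper_force: 2.6
```

play_rows([
  [[0, 0.005, 0, 0, 0], [0, 0.01, 0, 0, 0], [0, 0.015, 0, 0, 0], [0, 0.02, 0, 0, 0], [0, 0.025, 0, 0, 0], [0, 0.03, 0, 0, 0], [0, 0.035, 0, 0, 0], [0, 0.04, 0, 0, 0]],
])

```text
time_s: 62.23
tcp_pos: [0.5592, 0.0006, 0.0412]
eef_rot: [-180.0, 0.0, -91.5]
contact_force: [-0.2, 6.2, -1.7]
gripper_width: 0.0876
gripper_force: 2.7
```

play_rows([
  [[0, 0.005, 0, 0, 0], [0, 0.01, 0, 0, 0], [0, 0.015, 0, 0, 0], [0, 0.02, 0, 0, 0], [0, 0.025, 0, 0, 0], [0, 0.03, 0, 0, 0], [0, 0.035, 0, 0, 0], [0, 0.04, 0, 0, 0]],
])

```text
time_s: 62.9
tcp_pos: [0.5587, -0.0194, 0.0412]
eef_rot: [-179.9, 0.0, -91.5]
contact_force: [1.0, 5.2, -0.9]
gripper_width: 0.0875
gripper_force: 2.7
```

play_rows([
  [[0, 0.005, 0, 0, 0], [0, 0.01, 0, 0, 0], [0, 0.015, 0, 0, 0], [0, 0.02, 0, 0, 0], [0, 0.025, 0, 0, 0], [0, 0.03, 0, 0, 0], [0, 0.035, 0, 0, 0], [0, 0.04, 0, 0, 0]],
])

```text
time_s: 63.57
tcp_pos: [0.5581, -0.0394, 0.0412]
eef_rot: [-180.0, 0.0, -91.5]
contact_force: [0.3, 5.8, -0.1]
gripper_width: 0.0876
gripper_force: 2.8
```

play_rows([
  [[0, 0.005, 0, 0, 0], [0, 0.01, 0, 0, 0], [0, 0.015, 0, 0, 0], [0, 0.02, 0, 0, 0], [0, 0.025, 0, 0, 0], [0, 0.03, 0, 0, 0], [0, 0.033, 0, 0, 0], [0, 0.036, 0, 0, 0]],
])

```text
time_s: 64.23
tcp_pos: [0.5576, -0.0574, 0.0412]
eef_rot: [-180.0, 0.0, -91.5]
contact_force: [0.4, 6.0, 0.4]
gripper_width: 0.0871
gripper_force: 2.8
```

```bash
sed -i 's/o\[1\]<.13$/o[1]<.13/' h.py; python3 - <<'E' 2>/dev/null
from h import *
see('w17')
E
```

```text
t 64.23 [ 0.5576 -0.0574  0.0412] [-1.7996e+02  4.0000e-02 -9.1520e+01] w 0.0871 F [0.4 6.  0.4] gf 2.8 j [ 14.  21. -27.  -0. -42. -16.]
W [ 0.4918 -0.1404] -91.5 L [12.7 53.9 35.2 58.4] px [524. 218.] ('slotframe', array([ -57.7, -179.6]))
W [ 0.6017 -0.1432] -91.7 L [13.7 54.  35.5 58.1] px [154. 218.] ('slotframe', array([  52.1, -174.6]))
W [ 0.549 -0.144] -91.6 L [13.  54.3 35.5 58.7] px [331. 211.] ('slotframe', array([  -0.4, -179.1]))
W [ 0.6366 -0.0801] 88.7 L [12.7 54.9 35.6 59.5] px [ 57. 203.] ('slotframe', array([  82.4, -109.1]))
W [ 0.5268 -0.0776] 88.9 L [12.7 55.1 35.6 59.5] px [430. 202.] ('slotframe', array([ -27.3, -114.4]))
W [ 0.5829 -0.0793] 88.9 L [13.2 55.  35.9 59.7] px [240. 202.] ('slotframe', array([  28.8, -112.1]))
```

play_rows([
  [[0, 0.004, 0, 0, 0], [0, 0.009, 0, 0, 0], [0, 0.014, 0, 0, 0], [0, 0.019, 0, 0, 0], [0, 0.024, 0, 0, 0], [0, 0.028, 0, 0, 0], [0, 0.031, 0, 0, 0], [0, 0.034, 0, 0, 0]],
])

```text
time_s: 64.95
tcp_pos: [0.557, -0.0745, 0.0412]
eef_rot: [-180.0, 0.0, -91.5]
contact_force: [1.1, 4.7, 0.1]
gripper_width: 0.0876
gripper_force: 2.9
```

play_rows([
  [[0, 0, 0, 0, 0], [0, 0, 0, 0, 0], [0, -0.01, 0, 0, 0], [0, -0.03, 0, 0, 0], [0, -0.05, 0, 0, 0], [0, -0.07, 0, 0, 0], [0, -0.08, 0, 0, 0], [0, -0.08, 0, 0, 0]],
])

```text
time_s: 65.62
tcp_pos: [0.5579, -0.0336, 0.0412]
eef_rot: [-180.0, -0.0, -91.4]
contact_force: [-0.3, -0.7, 0.5]
gripper_width: 0.0873
gripper_force: 0.0
```

play_rows([
  [[0, 0, 0, -0.05, 0], [0, 0, 0, -0.12, 0], [0, 0, 0, -0.19, 0], [0, 0, 0, -0.26, 0], [0, 0, 0, -0.33, 0], [0, 0, 0, -0.4, -0.05], [0, 0, 0, -0.42, -0.13], [0, 0, 0, -0.42, -0.21]],
])

```text
time_s: 66.28
tcp_pos: [0.5595, -0.0349, 0.2556]
eef_rot: [-179.6, -0.1, -73.1]
contact_force: [-0.2, -0.5, -0.0]
gripper_width: 0.0876
gripper_force: 0.0
```

Run:
```python
from h import *
st(); plan((.55,-.06,.27,-45),(.55,-.14,.27,-1.5))
```

```text
t 66.28 [ 0.5595 -0.0349  0.2556] [-1.7961e+02 -6.0000e-02 -7.3140e+01] w 0.0876 F [-0.2 -0.5 -0. ] gf 0.0 j [ 16.   9. -12.   0. -69.   0.]
shift [ 0.0425  0.0328 -0.0289] turn -0.3275 rows>=3.9 r=0.553
shift [ 0.1131  0.1131 -0.    ] turn -0.5061 rows>=6.1 r=0.568
```

play_rows([
  [[0, 0.01, 0.01, -0.01, -0.05], [0, 0.02, 0.02, -0.02, -0.12], [0, 0.03, 0.03, -0.029, -0.19], [0, 0.0425, 0.0328, -0.029, -0.26], [0, 0.0425, 0.0328, -0.029, -0.3275], [0, 0.0425, 0.0328, -0.029, -0.3275], [0, 0.0425, 0.0328, -0.029, -0.3275], [0, 0.0425, 0.0328, -0.029, -0.3275]],
])

```text
time_s: 66.95
tcp_pos: [0.548, -0.06, 0.2656]
eef_rot: [180.0, 0.0, -45.5]
contact_force: [1.0, -0.1, 0.5]
gripper_width: 0.0875
gripper_force: 0.0
```

play_rows([
  [[0, 0.02, 0.02, 0, -0.06], [0, 0.04, 0.04, 0, -0.14], [0, 0.06, 0.06, 0, -0.22], [0, 0.08, 0.08, 0, -0.3], [0, 0.1, 0.1, 0, -0.38], [0, 0.12, 0.12, 0, -0.45], [0, 0.14, 0.14, 0, -0.506], [0, 0.15, 0.15, 0, -0.506]],
])

```text
time_s: 67.62
tcp_pos: [0.5474, -0.1671, 0.2654]
eef_rot: [180.0, 0.0, -1.8]
contact_force: [0.0, 0.6, -0.2]
gripper_width: 0.0878
gripper_force: 0.0
```

play_rows([
  [[0, 0, 0, 0, 0], [0, 0, 0, 0, 0], [0, 0, 0, 0, 0], [0, 0, 0, 0, 0], [0, 0, 0, 0, 0], [0, 0, 0, 0, 0], [0, 0, 0, 0, 0], [0, 0, 0, 0, 0]],
])

```text
time_s: 68.28
tcp_pos: [0.5475, -0.1659, 0.2657]
eef_rot: [180.0, -0.0, -1.9]
contact_force: [0.4, 0.2, -0.6]
gripper_width: 0.0872
gripper_force: 0.0
```

```bash
python3 - <<'E' 2>/dev/null
from h import *
import h
h.G[:]=[.5597,-.1258,-1.54]
im,i=see('w18')
hsv=cv2.cvtColor(im,cv2.COLOR_BGR2HSV); m=cv2.inRange(hsv,(0,150,120),(10,255,255))
for c in cv2.findContours(m,0,1)[0]:
    x,y,w,hh=cv2.boundingRect(c)
    if w*hh>5000: q=ray('wrist',c.reshape(-1,2),.034,i); print('cook',(x,y,w,hh),cv2.minAreaRect((q*1000).astype(np.float32)))
E
```

```text
t 68.28 [ 0.5475 -0.1659  0.2657] [180.    -0.    -1.86] w 0.0872 F [ 0.4  0.2 -0.6] gf 0.0 j [  3.  10.  -9.   0. -71.  85.]
griddle [ 0.5599 -0.1261] -1.44 [0.1819 0.0775] 19
W [ 0.4915 -0.1575] -91.8 L [12.5 55.5 34.9 57.9] px [276. 268.] ('slotframe', array([-67.3, -33.5]))
W [ 0.5265 -0.095 ] 88.2 L [13.5 55.7 35.7 59.3] px [280. 238.] ('slotframe', array([-34. ,  29.9]))
W [ 0.5487 -0.1608] -91.8 L [50.7 54.6 52.3 55.6] px [277. 188.] ('slotframe', array([-10. , -35.3]))
W [ 0.6368 -0.0994] 88.2 L [52.4 56.7 53.2 56.3] px [273. 122.] ('slotframe', array([76.4, 28.4]))
cook (296, 71, 39, 216) ((558.3328857421875, -161.43934631347656), (37.98222351074219, 203.45040893554688), 86.56390380859375)
cook (217, 71, 52, 216) ((560.4888916015625, -89.3116226196289), (203.5475616455078, 36.336151123046875), 0.3736110329627991)
```

View pics/w18.png

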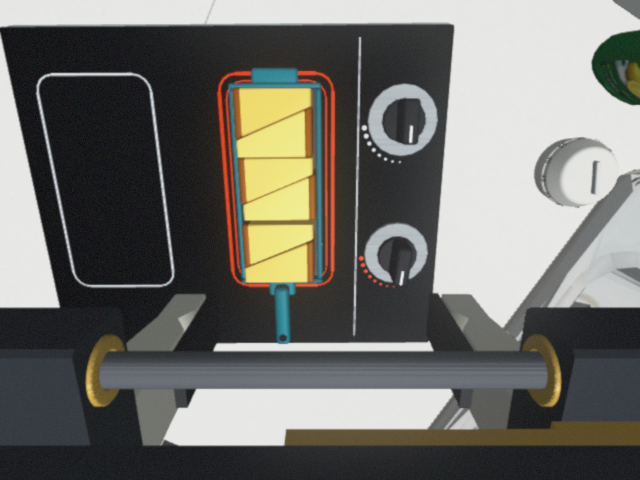

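```bash
python3 - <<'E' 2>/dev/null
from h import *
i=r.camera_info('wrist');im=cv2.imread('pics/w18.png');hsv=cv2.cvtColor(im,cv2.COLOR_BGR2HSV)
m=cv2.inRange(hsv,(0,0,90),(180,70,230)); m[:,:364]=0;m[:,440:]=0;m[:60]=0;m[292:]=0
C=[]
for c in cv2.findContours(m,0,1)[0]:
    if cv2.boundingRect(c)[2]>45: e=cv2.fitEllipse(cv2.convexHull(c)); C.append(e[0]); print(np.round(e[0],1),np.round(e[1],1),ray('wrist',e[0],.034,i).round(4),ray('wrist',e[0],.044,i).round(4))
m=cv2.inRange(hsv,(0,0,180),(180,60,255)); m[:,:390]=0;m[:,425:]=0;m[:60]=0;m[292:]=0
for c in cv2.findContours(m,0,1)[0]:
    x,y,w,h=cv2.boundingRect(c)
    if h>12 and w<12: print('ptr',(x,y,w,h),ray('wrist',[[x+w/2,y+h/2]],.078,i).round(4))
bar=cv2.inRange(hsv,(0,0,0),(180,255,60))
C2=ray('wrist',C,.036,i); k=C2[np.argmin(C2[:,0])]; print('knob',k)
plan((k[0],k[1],.15,-1.54),(k[0],k[1],.053,-1.54))
E
```

```text
[395.7 252.4] [59.7 64.3] [[ 0.4909 -0.2369]] [[ 0.4944 -0.2352]]
[401.5 119.4] [69.8 74.9] [[ 0.6173 -0.2395]] [[ 0.6176 -0.2377]]
ptr (400, 271, 4, 14) [[ 0.482  -0.2355]]
ptr (409, 126, 4, 17) [[ 0.6067 -0.2395]]
knob [ 0.49157841 -0.23657521]
shift [-0.1072  0.1448  0.2314] turn -0.0037 rows>=3.5 r=0.546
shift [ 0.    -0.     0.194] turn -0.0 rows>=2.3 r=0.546
```

play_rows([
  [[0.6, -0.02, 0.03, 0.04, 0], [0.6, -0.04, 0.06, 0.08, 0], [0.6, -0.06, 0.09, 0.13, 0], [0.6, -0.08, 0.12, 0.18, -0.0037], [0.6, -0.1072, 0.1448, 0.2314, -0.0037], [0.6, -0.1072, 0.1448, 0.2314, -0.0037], [0.6, -0.1072, 0.1448, 0.2314, -0.0037], [0.6, -0.1072, 0.1448, 0.2314, -0.0037]],
])

```text
time_s: 69.0
tcp_pos: [0.4924, -0.237, 0.1508]
eef_rot: [180.0, -0.1, -1.5]
contact_force: [0.6, 0.3, 1.0]
gripper_width: 0.0399
gripper_force: 0.0
```

play_rows([
  [[0.6, 0, 0, 0, 0], [0.6, 0, 0, 0, 0], [0.6, 0, 0, 0, 0], [0.6, 0, 0, 0, 0], [0.6, 0, 0, 0, 0], [0.6, 0, 0, 0, 0], [0.6, 0, 0, 0, 0], [0.6, 0, 0, 0, 0]],
])

```text
time_s: 69.67
tcp_pos: [0.4916, -0.2367, 0.15]
eef_rot: [-180.0, -0.0, -1.5]
contact_force: [0.8, -0.7, 0.6]
gripper_width: 0.0348
gripper_force: 0.0
```

```bash
python3 - <<'E' 2>/dev/null
from h import *
st(); plan((.4915,-.2365,.053,-1.54))
E
```

```text
t 69.67 [ 0.4916 -0.2367  0.15  ] [-180.     -0.     -1.54] w 0.0348 F [ 0.8 -0.7  0.6] gf 0.0 j [ -5.  12. -22.  -0. -56.  94.]
shift [-0.0002 -0.0004  0.194 ] turn 0.0 rows>=2.3 r=0.545
```

play_rows([
  [[0.6, 0, 0, 0.03, 0], [0.6, 0, 0, 0.08, 0], [0.6, 0, 0, 0.13, 0], [0.6, 0, 0, 0.17, 0], [0.6, 0, 0, 0.19, 0], [0.6, 0, 0, 0.194, 0], [0.6, 0, 0, 0.194, 0], [0.6, 0, 0, 0.194, 0]],
])

```text
time_s: 70.33
tcp_pos: [0.4924, -0.2369, 0.054]
eef_rot: [180.0, -0.1, -1.5]
contact_force: [-0.8, -0.1, 1.0]
gripper_width: 0.0353
gripper_force: 0.0
```

play_rows([
  [[1, 0, 0, 0, 0], [1, 0, 0, 0, 0], [1, 0, 0, 0, 0], [1, 0, 0, 0, 0], [1, 0, 0, 0, 0], [1, 0, 0, 0, 0], [1, 0, 0, 0, 0], [1, 0, 0, 0, 0]],
], squeeze=12)

```text
time_s: 71.0
tcp_pos: [0.4916, -0.2354, 0.0536]
eef_rot: [-179.9, -0.0, -1.5]
contact_force: [-1.7, 11.3, 7.9]
gripper_width: 0.0138
gripper_force: 12.0
```

play_rows([
  [[1, 0, 0, 0, 0.05], [1, 0, 0, 0, 0.11], [1, 0, 0, 0, 0.17], [1, 0, 0, 0, 0.23], [1, 0, 0, 0, 0.29], [1, 0, 0, 0, 0.35], [1, 0, 0, 0, 0.41], [1, 0, 0, 0, 0.47]],
])

```text
time_s: 71.67
tcp_pos: [0.4919, -0.2348, 0.0536]
eef_rot: [-179.9, 0.0, -42.2]
contact_force: [-1.4, 16.0, 8.4]
gripper_width: 0.014
gripper_force: 12.0
```

play_rows([
  [[1, 0, 0, 0, 0.06], [1, 0, 0, 0, 0.12], [1, 0, 0, 0, 0.18], [1, 0, 0, 0, 0.24], [1, 0, 0, 0, 0.3], [1, 0, 0, 0, 0.36], [1, 0, 0, 0, 0.42], [1, 0, 0, 0, 0.45]],
])

```text
time_s: 72.33
tcp_pos: [0.4925, -0.2346, 0.0536]
eef_rot: [-179.9, 0.1, -80.9]
contact_force: [0.7, 17.9, 6.2]
gripper_width: 0.0138
gripper_force: 12.0
```

play_rows([
  [[1, 0, 0, 0, 0.01], [1, 0, 0, 0, 0.01], [1, 0, 0, 0, 0.01], [1, 0, 0, 0, 0.01], [1, 0, 0, 0, 0.01], [1, 0, 0, 0, 0.01], [1, 0, 0, 0, 0.01], [1, 0, 0, 0, 0.01]],
])

```text
time_s: 73.0
tcp_pos: [0.4925, -0.2346, 0.0536]
eef_rot: [-179.9, 0.1, -81.5]
contact_force: [0.2, 15.1, 5.6]
gripper_width: 0.0137
gripper_force: 12.0
```

play_rows([
  [[0.6, 0, 0, 0, 0], [0.6, 0, 0, 0, 0], [0.6, 0, 0, 0, 0], [0.6, 0, 0, 0, 0], [0.6, 0, 0, -0.04, 0], [0.6, 0, 0, -0.1, 0], [0.6, 0, 0, -0.16, 0], [0.6, 0, 0, -0.22, 0]],
])

```text
time_s: 73.67
tcp_pos: [0.491, -0.237, 0.164]
eef_rot: [179.9, 0.0, -81.5]
contact_force: [0.7, 0.1, 0.0]
gripper_width: 0.035
gripper_force: 0.0
```

play_rows([
  [[0.6, 0, 0, -0.06, -0.08], [0.6, 0, 0, -0.12, -0.16], [0.6, 0, 0, -0.18, -0.24], [0.6, 0, 0, -0.23, -0.32], [0.6, 0.0, 0, -0.23, -0.4], [0.6, 0.0, 0, -0.23, -0.48], [0.6, 0.0, 0, -0.23, -0.48], [0.6, 0.0, 0, -0.23, -0.48]],
])

```text
time_s: 74.33
tcp_pos: [0.4912, -0.2369, 0.2778]
eef_rot: [180.0, 0.0, -40.5]
contact_force: [0.3, -0.5, 0.4]
gripper_width: 0.0351
gripper_force: 0.0
```

play_rows([
  [[0, 0.05, -0.03, 0, -0.08], [0, 0.1, -0.06, 0, -0.16], [0, 0.15, -0.1, 0, -0.24], [0, 0.16, -0.13, 0, -0.32], [0, 0.16, -0.13, 0, -0.4], [0, 0.16, -0.13, 0, -0.45], [0, 0.16, -0.13, 0, -0.45], [0, 0.16, -0.13, 0, -0.45]],
])

```text
time_s: 75.0
tcp_pos: [0.5945, -0.2388, 0.2773]
eef_rot: [-180.0, 0.1, -1.9]
contact_force: [0.2, -0.3, -0.1]
gripper_width: 0.0826
gripper_force: 0.0
```

```bash
python3 - <<'E' 2>/dev/null
from h import *
import h
h.G[:]=[.5597,-.1258,-1.54]
im,i=see('w19'); hsv=cv2.cvtColor(im,cv2.COLOR_BGR2HSV)
# knob pointer: bright elongated blobs close to either knob
for n,k in (('cook',(.4915,-.236)),('rest',(.6165,-.239))):
    c=pix([*k,.078],i)[0]; print(n,'px',c.round())
    m=cv2.inRange(hsv,(0,0,215),(180,50,255))
    for q in cv2.findContours(m,0,2)[0]:
        x,y,w,hh=cv2.boundingRect(q)
        if 3<cv2.contourArea(q)<150 and np.hypot(x+w/2-c[0],y+hh/2-c[1])<30: print('  ptr',(x,y,w,hh),(ray('wrist',[[x+w/2,y+hh/2]],.078,i)[0]-k).round(4))
E
```

```text
t 75.0 [ 0.5945 -0.2388  0.2773] [-1.80e+02  7.00e-02 -1.86e+00] w 0.0826 F [ 0.2 -0.3 -0.1] gf 0.0 j [ -4.  16.   1.   0. -75.  93.]
W [ 0.5264 -0.0959] 88.2 L [20.2 56.1 22.2 54.4] px [206. 284.] ('slotframe', array([-34.,  29.]))
W [ 0.6005 -0.1496] -0.9 L [ 58.6 105.3  61.2 105.4] px [197. 210.] ('slotframe', array([ 41.5, -22.7]))
cook px [323. 312.]
rest px [321. 181.]
```

```bash
python3 - <<'E' 2>/dev/null
from h import *
i=r.camera_info('wrist'); im=cv2.imread('pics/w19.png'); hsv=cv2.cvtColor(im,cv2.COLOR_BGR2HSV)
for n,k in (('cook',(.4915,-.236)),('rest',(.6165,-.239))):
    c=pix([*k,.078],i)[0].astype(int)
    v=hsv[c[1]-26:c[1]+27,c[0]-26:c[0]+27,2]; v=np.where(hsv[c[1]-26:c[1]+27,c[0]-26:c[0]+27,1]<80,v,0)
    b=cv2.inRange(v,170,255); 
    print(n); print('\n'.join(''.join('#' if x>170 else('+' if x>90 else '.') for x in row[::2]) for row in v[::2]))
E
```

```text
cook
######+..............+#####
#####+...............+#####
#####+................#####
#####.................+####
####+..................####
####+..................####
####+..................####
####+..................####
####+..................####
####+..................####
+###+..................####
.+##+..................+##+
..##+..................+#+.
..+#+....++++..........++..
...+++######+.........++...
.....+#++........+++#++....
...........++++#####+......
.........++######++........
...........................
...........................
...........................
...........................
...........................
...........................
...........................
...........................
...........................
rest
+##########++++++##########
+########+........+########
#######+...........+#######
######+..............+#####
######................#####
#####+................+####
####+..................####
####+..................+###
####...................+###
####...................+###
####....................###
###+....................###
####....................###
####+..................+###
####+..................+###
#####........#+.......+####
#####+.......##.......+####
######+......##......+#####
+######+.....##.....+######
+########+...##...+########
++########...##...########+
...#######...##...#######+.
.#+.######+..##..+######...
+#+..+#####++++++#####+....
.......+############+......
...+#....+++####+++........
....+..+...................
```

```bash
python3 -c "
from h import *
st(); print(r.close_job())"
```

```text
t 75.05 [ 0.5944 -0.2389  0.2776] [ 1.80e+02  5.00e-02 -1.84e+00] w 0.0852 F [0.1 0.3 1. ] gf 0.0 j [ -4.  16.   1.   0. -75.  93.]
the job is handed in; nothing more can be done
None
```

The job is handed in at 75 s, verdict not shown: six wedges packed head to tail, griddle slid within about 1 mm of the red outline's centre, cooking knob at about 1.4 rad, the other knob still off.

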